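# Sort the tiles and stack the cartons on the tile bench

### The job

Clear the bench: lay each loose tile flat in the tray that has a sample of its shape glued on the ledge (both hexagons, large and small, in the hexagon tray, beside each other and not overlapping; the long picket tile in the picket tray). Stack the two cartons on the sloping stand, the big one below and the small one on top of it, both centred across the stand, lying on the slope with their length running up it and one end set right back against the backstop. Set everything down gently without dropping it, and leave the two little glaze pots standing where they are.

Things in the scene. Friction and masses are not known exactly. Their poses are not given: they have to be found in the camera images.
- large_hexagon: loose white glazed ceramic tile, regular hexagon, 50 mm across flats (58 across corners), 12 mm thick, about 60 g. Origin: centre of its underside, on the table; z up. One pair of flats faces its own +y and -y, the others at 60 degrees to that.
- small_hexagon: loose white glazed ceramic tile, regular hexagon, 38 mm across flats (44 across corners), 12 mm thick, about 35 g. Origin: centre of its underside; z up. One pair of flats faces its own +y and -y, the others at 60 degrees to that.
- picket: loose white glazed ceramic picket tile: a long hexagon with two pointed ends, 90 mm long (its x) by 40 mm wide (its y, between two parallel straight sides 44 mm long), 12 mm thick, about 80 g. Origin: centre of its underside; z up.
- big_carton: loose closed cardboard carton of tiles, 110 mm long (its x), 58 mm wide (its y), 45 mm high, about 0.4 kg, a strip of tape along the top. Origin: centre of its underside; z up.
- small_carton: loose closed cardboard carton of tiles, 80 mm long (its x), 50 mm wide (its y), 40 mm high, about 0.26 kg, a strip of tape along the top. Origin: centre of its underside; z up.
- hex_tray: fixed shallow wooden tray, amber mat inside; a white hexagon tile (44 mm) glued on the ledge at one end (fixed) marks its kind. Origin: middle of the compartment, at table level; x towards the ledge, z up. Inside 130 (x) by 138 (y) mm, floor 4 mm above the origin; rim 6 mm thick, its top at 12 mm. Ledge x = 71 to 127 mm, 110 wide, top at 12 mm, sample's top at 24 mm.
- picket_tray: fixed shallow wooden tray, amber mat inside; a white picket tile (90 x 40 mm) glued on the ledge at one end (fixed) marks its kind. Origin: middle of the compartment, at table level; x towards the ledge, z up. Inside 130 (x) by 138 (y) mm, floor 4 mm above the origin; rim 6 mm thick, its top at 12 mm. Ledge x = 71 to 127 mm, 110 wide, top at 12 mm, sample's top at 24 mm.
- bed: bed of a fixed plywood stand, sloping 0.26 rad up away from the robot, a square backstop at its low near end. Origin: where bed and backstop face meet, mid-width, 30 mm above the table; x up the slope, y across, z square out of the bed. Bed 150 x 90 mm, no side walls; backstop 70 mm high along z, 8 thick, 90 wide. Friction can hold a carton: it does not slide back by itself.
- left_pot: small grey glaze pot with a white lid, diameter 38 mm, 54 mm high, standing loose among the trays and the stand, on the robot's left; to be left alone. Origin: centre of its underside.
- right_pot: the same kind of pot, 38 mm in diameter and 54 mm high, on the robot's right; to be left alone. Origin: centre of its underside.

How it is judged:
By the outcome, as a careful person would: the job done as asked, in the order asked, and still so for the second after the job is handed in, with the robot touching nothing.
It also fails if it takes over 131 s, if anything falls off the work surface, if the arm or the gripper's body presses on something with over 40 N, if the wrist force passes 120 N, or if a joint passes its speed limit or range.

### The arm

A 7-joint arm with a two-finger parallel gripper is mounted at the origin on the work surface. World frame = base frame: x ahead of the robot, y to its left, z up, the work surface at z = 0. Lengths are in m, angles in rad, forces in N, time in s.
With the tool pointing down it reaches from about 0.425 to 1.025 m from the base axis. Payload 3.6 kg.
Tool frame: the origin (TCP) lies midway between the tips of the shut fingers; the grasp point (between the pads) lies 19 mm behind it; z points along the fingers, y is the line along which they close (so a half turn about z gives the same grasp; the last joint's range is limited). The gripper opens to 85 mm and grips with 20 to 120 N. Pads are 22 mm wide; open, the fingers measure 114 mm over their backs; the gripper's body (76 mm by 85 mm) begins 54 mm behind the grasp point. The pads swing forward as they close: fully open they stand 13 mm farther back than shut.
Start: joints at [-1.262, 0.591, 0.048, 1.609, -0.033, 0.943, -0.034], TCP at [0.284, 0.667, 0.231] pointing down, gripper open.
Joint ranges: [-2.69, 2.69], [-0.47, 2.24], [-1.27, 1.36], [0.19, 2.51], [-1.53, 4.68], [0.08, 2.07], [-3.09, 3.09]. Speed limits (rad/s): [2.57, 2.57, 3.14, 3.14, 3.14, 3.14, 3.14].

### API

Orientations are given as [roll, pitch, yaw] about the fixed x, y, z axes, in that order (R = Rz(yaw) Ry(pitch) Rx(roll)).
In Python, from bench import ctrl, vision, order gives the robot as it stands. The module is installed in compiled form; this text tells all that it offers.
- The arm moves only by the tool drive_tool, never from a script. Its argument "plan" is a list of rows, each an object of numbers: "dx", "dy", "dz": the shift along the tool's x, y, z in cm; "ax", "ay", "az": the turn, a rotation vector about the tool's x, y, z in rad; "fingers": the finger opening in cm, from 0 to 8.54. In form: [{"dx": .., "dy": .., "dz": .., "ax": .., "ay": .., "az": .., "fingers": ..}, ...]. A call has 1 to 12 rows; each row shifts and turns the commanded pose from where the row before left it, along the tool's axes as they then stand; what a row does not reach is not made up. A row lasts 1/10 s, in which the tool goes at most 50 mm and 8.59 degrees, less where a joint would pass 70% of its speed; a pose out of reach is approached as far as the arm can. A call is refused whole if a number of a shift passes 5 or a number of a turn 0.15, either way. A call with a gripper value outside its range is refused whole. The fingers move at their own pace and stop on an object; "newtons" is the grip in N (left out, the last holds). Time passes only in rows, so rows that do not move let the fingers close. It gives the time, the measured TCP pose, the force, the opening and the grip force at its end, in the units of the state.
- ctrl.observe(): the state, without advancing time (a new reading comes with each control period).
- vision.snapshot(name): name is "side" or "top"; returns (picture, depth): 384x512x3 uint8, blue, green, red; 384x512 float32, m along the optical axis (not along the pixel's ray), 0 where there is no reading.
- vision.camera_params(name): a dict with "fx", "fy", "cx", "cy" (pixels), "rvec" (rotation vector, rad) and "tvec" (3), from world to camera coordinates, as OpenCV has them. Camera axes: x right, y down, z forward; pixel columns grow to the right and rows downward; lengths in m; the calibration is good to about 2 mm. A picture is of the moment at which its call begins. camera_params takes no time and is no camera call.
- order.sign_off(): hands the job in; it is judged then, once.
The state is a dict: "clock": time; "qpos": joint angles; "joint_velocities": joint speeds; "joint_efforts": joint torques, N m; "eef_pos": TCP position; "tool_rot": TCP orientation; "ft_force": force on the tool from outside, world axes, zero at the start; "torque": the same for the moment, N m; "opening": opening from 0.0 (shut) to 1.0 (fully open); "finger_force": force on a finger pad.
Only numpy, scipy, OpenCV 4.12 (cv2) and the standard library are available. Lean on these libraries where they do the work, as an engineer would, in place of code of your own. Each camera call takes 0.05 s, during which the arm holds its last target. There are 200 camera calls.

## Working session

There is one attempt and no reset: what is moved stays moved. The work goes in short steps, Python scripts to look and compute and a tool call to move; the robot and the scene stay as the last step left them, time stands still between calls to the robot, and variables do not carry over. Pictures are saved under pics/ and viewed, at most 14 in all, crops included, and the job is handed in when it is done.

Besides the shell and the picture viewer there is one more tool, called after "Emit:" as name([rows], argument=value, ...), one row to a line, values as JSON. drive_tool: Moves the arm, as the interface text tells. Its arguments: {"type":"object","properties":{"plan":{"type":"array"},"newtons":{"type":"number"}},"required":["plan"]}

```bash
mkdir -p pics; ls; python3 - <<'E'
from bench import ctrl,vision,order
import cv2,numpy as np
print(ctrl.observe())
for n in("top","side"):
    im,d=vision.snapshot(n); cv2.imwrite(f"pics/{n}0.png",im); np.savez(f"{n}0.npz",im=im,d=d)
    p=vision.camera_params(n); print(n,p); R=cv2.Rodrigues(np.array(p["rvec"]))[0]; print(-R.T@np.array(p["tvec"]).ravel(), R[2])
E
```

```text
pics
{'clock': 0.0, 'qpos': array([-1.26147646,  0.59211313,  0.04830643,  1.60987933, -0.03332625,
        0.94269029, -0.03370444]), 'joint_velocities': array([-2.17294990e-03, -5.13140476e-04,  1.63439377e-03, -9.16370709e-05,
        1.03436969e-03,  4.81900664e-04, -1.19733263e-03]), 'joint_efforts': array([ 3.06245056e-04, -5.48696816e+01,  1.54663838e+00, -1.98119062e+01,
        9.32610972e-03,  8.73396406e-03, -1.62262864e-05]), 'eef_pos': array([0.28386836, 0.66618641, 0.23012409]), 'tool_rot': array([-3.13931060e+00,  1.11196794e-04,  2.73882657e+00]), 'ft_force': array([-0.39943545, -0.1291747 , -0.80741224]), 'torque': array([-0.02673903,  0.00219668,  0.01058273]), 'finger_force': 0.0, 'opening': 0.9992690733555903}
top {'fx': 410.4447417698612, 'fy': 410.4447417698612, 'cx': 257.02311457787647, 'cy': 193.78577302749167, 'rvec': array([ 2.19810714, -2.13943174,  0.11432179]), 'tvec': array([-0.01821148,  0.47351176,  1.12563833])}
[ 0.35482036 -0.00507586  1.1686246 ] [ 1.03467976e-01 -2.78716141e-04 -9.94632746e-01]
side {'fx': 369.1614575960361, 'fy': 369.1614575960361, 'cx': 255.92749998090702, 'cy': 186.39505457904542, 'rvec': array([ 2.2026827 , -0.2638758 ,  0.12965929]), 'tvec': array([-0.48325903,  0.1072826 ,  0.75915162])}
[ 0.34276619 -0.64111098  0.54115441] [ 0.18732773  0.77710272 -0.60084914]
```

View pics/top0.png

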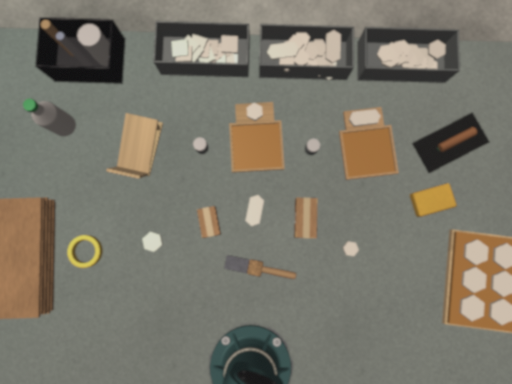

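View pics/side0.png

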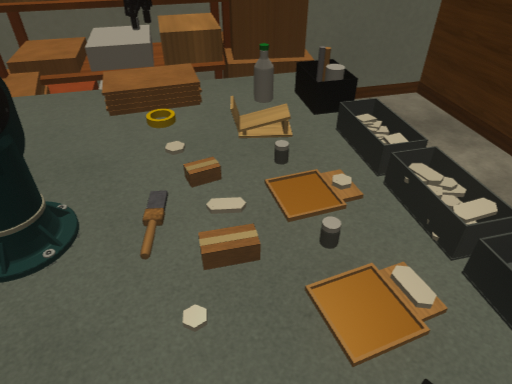

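```bash
cat > h.py <<'E'
import numpy as np,cv2
from bench import vision
def cam(n):
    p=vision.camera_params(n); R=cv2.Rodrigues(np.array(p["rvec"]))[0]; return p,R,-R.T@np.array(p["tvec"]).ravel()
def rays(n,uv):
    p,R,C=cam(n); uv=np.asarray(uv,float).reshape(-1,2)
    d=np.c_[(uv[:,0]-p["cx"])/p["fx"],(uv[:,1]-p["cy"])/p["fy"],np.ones(len(uv))]@R; return C,d   # d has unit cam depth
def onplane(n,uv,z):
    C,d=rays(n,uv); return C+d*((z-C[2])/d[:,2])[:,None]
def tri(uvt,uvs):
    (a,u),(b,v)=rays("top",uvt),rays("side",uvs); u=u[0];v=v[0]
    s=np.linalg.lstsq(np.c_[u,-v],b-a,rcond=None)[0]; P=a+s[0]*u;Q=b+s[1]*v; return (P+Q)/2,np.linalg.norm(P-Q)
def cloud(n,depth):
    h,w=depth.shape; vv,uu=np.mgrid[:h,:w]; C,d=rays(n,np.c_[uu.ravel(),vv.ravel()])
    P=C+d*depth.ravel()[:,None]; P[depth.ravel()==0]=np.nan; return P.reshape(h,w,3)
def proj(n,P):
    p,R,C=cam(n); q=(np.atleast_2d(P)@R.T)+np.array(p["tvec"]).ravel(); return np.c_[q[:,0]/q[:,2]*p["fx"]+p["cx"],q[:,1]/q[:,2]*p["fy"]+p["cy"]]
def blob(m,u,v,r=35):
    k=np.zeros_like(m);k[max(0,v-r):v+r,max(0,u-r):u+r]=m[max(0,v-r):v+r,max(0,u-r):u+r]
    cs=cv2.findContours(k,cv2.RETR_EXTERNAL,cv2.CHAIN_APPROX_NONE)[0]
    c=min(cs,key=lambda c:(-cv2.pointPolygonTest(c,(float(u),float(v)),True))); M=cv2.moments(c); return c.reshape(-1,2),np.array([M["m10"],M["m01"]])/M["m00"],M["m00"]
def white(im): 
    hsv=cv2.cvtColor(im,cv2.COLOR_BGR2HSV); return ((hsv[...,2]>150)&(hsv[...,1]<50)).astype(np.uint8)*255
E
python3 - <<'E'
from h import *
np.set_printoptions(precision=4,suppress=True)
D={n:np.load(f"{n}0.npz") for n in("top","side")}
W={n:white(D[n]["im"]) for n in D}; CL={n:cloud(n,D[n]["d"]) for n in D}
for nm,t,s in [("lhex",(152,242),(175,147)),("shex",(351,249),(195,316)),("picket",(255,210),(227,204)),("hexsample",(255,112),(342,181)),("picksample",(366,117),(412,286)),("lpot",(200,143),(282,145)),("rpot",(313,144),(331,224))]:
    for nn,q in(("top",t),("side",s)): print(nm,nn,D[nn]["im"][q[1],q[0]],end=" ")
    try:
        ct,a,A=blob(W["top"],*t);cs,b,B=blob(W["side"],*s); X,e=tri(a,b)
        print("\n  ",a,A,b,B,"tri",X,e,"top",onplane("top",a,X[2])[0],"r",[round(float(v),4) for v in cv2.minAreaRect(onplane("top",ct,.012)[:,:2].astype(np.float32)*1000)[1]])
    except Exception as ex: print(ex)
    for nn,q in(("top",t),("side",s)): print("  depth",nn,CL[nn][q[1],q[0]], end='')
    print()
# noise on table
print(np.nanstd(CL["top"][280:300,150:200,2]),np.nanmean(CL["top"][280:300,150:200,2]),np.nanmean(CL["side"][190:200,140:150,2]))
for (u,v) in [(208,222),(306,217),(257,145),(368,155)]: print((u,v),CL["top"][v-1:v+2,u-1:u+2].reshape(-1,3).mean(0))
E
python3 -c "
import cv2
a=cv2.imread('pics/top0.png');b=cv2.imread('pics/side0.png')
x=cv2.resize(a[95:260,100:330],None,fx=2.6,fy=2.6,interpolation=3);y=cv2.resize(b[80:270,170:330],(0,0),fx=2.26,fy=2.26)
cv2.imwrite('pics/c1.png',cv2.resize(a[95:260,95:330],(800,562),interpolation=3))"
```

```text
lhex top [200 216 215] lhex side [132 159 171] min() iterable argument is empty
  depth top [0.3317 0.284  0.0142]  depth side [0.332  0.2736 0.0123]
shex top [178 196 211] shex side [155 185 193] 
   [350.6527 248.3733] 167.0 [201.1333 317.6483] 72.5 tri [ 0.3334 -0.2734  0.0031] 0.009469762693540029 top [ 0.3286 -0.2733  0.0031] r [40.8966, 41.8817]
  depth top [ 0.3271 -0.2728  0.0095]  depth side [ 0.3289 -0.2741  0.0119]
picket top [187 205 215] picket side [139 168 181] min() iterable argument is empty
  depth top [ 0.4289 -0.0009  0.0138]  depth side [ 0.4292 -0.0056  0.0123]
hexsample top [181 199 214] hexsample side [135 163 176] min() iterable argument is empty
  depth top [0.7084 0.0067 0.0261]  depth side [ 0.707  -0.0013  0.025 ]
picksample top [173 192 206] picksample side [141 169 182] min() iterable argument is empty
  depth top [ 0.7033 -0.3113  0.0237]  depth side [ 0.6989 -0.3102  0.0211]
lpot top [176 185 195] lpot side [126 143 151] 
   [199.045  143.1463] 118.5 [281.4974 142.6667] 31.5 tri [0.6059 0.159  0.0532] 0.0027068522724751354 top [0.6073 0.1587 0.0532] r [35.1729, 34.426]
  depth top [0.6073 0.1558 0.0553]  depth side [0.6024 0.1475 0.053 ]
rpot top [168 176 186] rpot side [132 149 157] 
   [313.15   144.3424] 110.0 [331.3206 222.1967] 130.5 tri [ 0.6118 -0.1568  0.0523] 0.0020856366261587716 top [ 0.6128 -0.1571  0.0523] r [35.1552, 34.4768]
  depth top [ 0.6136 -0.1566  0.0532]  depth side [ 0.6076 -0.1623  0.0532]
0.002151193416951718 -0.00016378444191422515 1.1311197477267803e-05
(208, 222) [0.3907 0.1269 0.0407]
(306, 217) [ 0.4115 -0.1411  0.045 ]
(257, 145) [ 0.6175 -0.0015  0.0044]
(368, 155) [ 0.5971 -0.3222  0.0041]
```

View pics/c1.png

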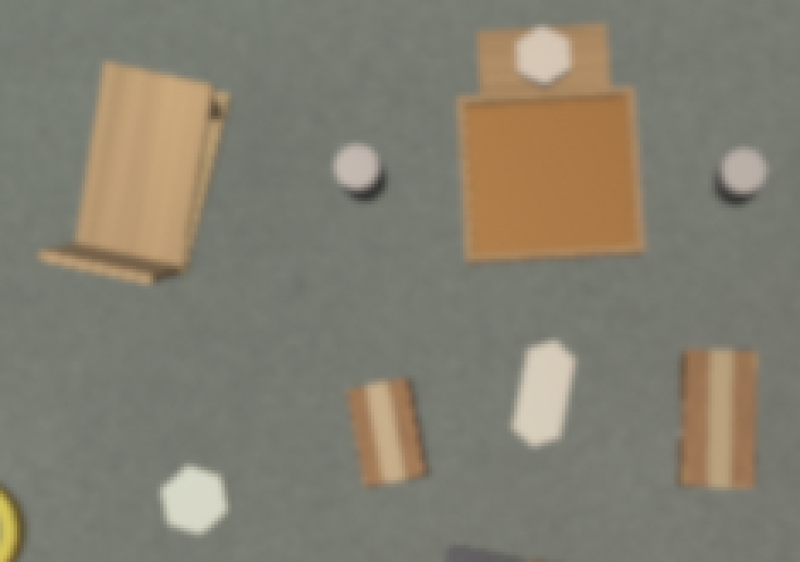

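```bash
python3 - <<'E'
from h import *
np.set_printoptions(precision=4,suppress=True)
D={n:np.load(f"{n}0.npz") for n in("top","side")}; CL={n:cloud(n,D[n]["d"]) for n in D}
def rect(P):
    (c,(w,h),a)=cv2.minAreaRect((P[:,:2]*1000).astype(np.float32)); 
    if w<h: w,h=h,w; a+=90
    return np.round([c[0],c[1],w,h,a],1)
H={n:cv2.cvtColor(D[n]["im"],cv2.COLOR_BGR2HSV) for n in D}
def m(n,cond): return cond.astype(np.uint8)*255
for n in D:
    print(n,"table hsv",H[n][280,180] if n=="top" else H[n][195,145])
tiles={n:m(n,(H[n][...,2]>(145 if n=="top" else 130))&(H[n][...,1]<85)) for n in D}
for nm,t,s,z in [("lhex",(152,242),(175,147),.012),("shex",(351,249),(195,316),.012),("picket",(255,210),(227,204),.012),("hexsample",(255,112),(342,181),.024),("picksample",(366,117),(412,286),.024)]:
    ct,a,A=blob(tiles["top"],*t);cs,b,B=blob(tiles["side"],*s); X,e=tri(a,b)
    print(nm,A,B,"tri",X,round(e,4),"planeT",onplane("top",a,z)[0],"planeS",onplane("side",b,z)[0],rect(onplane("top",ct,z)),rect(onplane("side",cs,z)))
# brown cartons by colour; trays
for n in D:
  br=m(n,(H[n][...,0]<25)&(H[n][...,1]>60)&(H[n][...,2]>60))
  if n=="top": L=[("sc",(208,222),.04),("bc",(306,217),.045),("htray",(257,145),.012),("ptray",(368,155),.012)]
  else: L=[("sc",(202,166),.04),("bc",(229,238),.045),("htray",(305,194),.012),("ptray",(365,310),.012)]
  for nm,q,z in L:
    c,a,A=blob(br,*q,60 if "t" in nm else 40); print(n,nm,A,rect(onplane(n,c,z)))
    if "c"==nm[1]:
      k=np.zeros(br.shape,np.uint8);cv2.drawContours(k,[c],-1,255,-1); P=CL[n][k>0]; zz=P[:,2]; T=P[abs(zz-z)<.008]
      print("   cloud top z",np.median(T[:,2]),len(T),T.mean(0),rect(T))
# stand: cloud
T=np.concatenate([CL[n].reshape(-1,3) for n in D]); T=T[(T[:,0]>.5)&(T[:,0]<.74)&(T[:,1]>.22)&(T[:,1]<.42)&(T[:,2]>.005)&(T[:,2]<.16)]
np.save("stand.npy",T); print(len(T))
for n in D:
  P=CL[n]; s=(P[...,0]>.56)&(P[...,0]<.66)&(P[...,1]>.27)&(P[...,1]<.33)&(P[...,2]>.02); Q=P[s]
  for _ in range(4):
    g=np.linalg.lstsq(np.c_[Q[:,:2],np.ones(len(Q))],Q[:,2],rcond=None)[0]; r=Q@[-g[0],-g[1],1]-g[2]; Q=Q[abs(r)<max(2*r.std(),.004)]
  print(n,"bed plane",g,"tilt",np.arctan(np.hypot(g[0],g[1])),"yaw",np.arctan2(g[1],g[0]),len(Q),r.std())
E
python3 -c "
import cv2
b=cv2.imread('pics/side0.png')
cv2.imwrite('pics/c2.png',cv2.resize(b[85:155,215:310],(800,590),interpolation=3))
a=cv2.imread('pics/top0.png')
cv2.imwrite('pics/c3.png',cv2.resize(a[105:185,100:175],(560,597),interpolation=3))"
```

```text
top table hsv [ 38  17 122]
side table hsv [36 40 96]
lhex 293.5 118.0 tri [0.332  0.2867 0.0098] 0.0028 planeT [0.3335 0.2862 0.012 ] planeS [0.3307 0.2829 0.012 ] [334.4 286.1  56.   53.1   2.9] [330.3 283.3  49.2  48.8  76.2]
shex 175.0 395.0 tri [ 0.3282 -0.2715  0.0101] 0.0007 planeT [ 0.3286 -0.271   0.012 ] planeS [ 0.3279 -0.2728  0.012 ] [ 328.5 -270.9   42.1   41.6   91.5] [ 327.9 -272.1   42.3   38.4   22.4]
picket 419.5 353.0 tri [0.4279 0.0014 0.0104] 0.0012 planeT [0.4284 0.0013 0.012 ] planeS [ 0.427  -0.0006  0.012 ] [428.1   1.2  90.3  44.8 170.4] [426.8  -0.1  87.6  39.9 170.3]
hexsample 230.5 141.5 tri [0.7125 0.0097 0.0221] 0.0007 planeT [0.7123 0.0095 0.024 ] planeS [0.7108 0.0073 0.024 ] [712.    9.7  52.9  45.9   1.6] [711.2   7.6  42.8  42.6  66.9]
picksample 430.5 796.0 tri [ 0.7051 -0.3072  0.0199] 0.0004 planeT [ 0.704  -0.3063  0.024 ] planeS [ 0.702  -0.3098  0.024 ] [ 704.6 -309.3   96.7   48.    98.5] [ 702.  -307.8   86.    40.1   98.2]
top sc 525.5 [392.1 126.5  81.8  53.   12.7]
   cloud top z 0.04009220982338624 535 [0.3927 0.1259 0.0401] [392.9 126
[... 212 characters left out ...]
1.8   5.1]
top ptray 3293.0 [ 632.8 -316.5  200.6  154.1    8.3]
side sc 817.0 [390.3  98.8 103.3  93.5 102.3]
   cloud top z 0.03852341539291326 441 [0.3887 0.1222 0.0381] [388.9 126.7  80.2  54.6  12.7]
side bc 2181.5 [ 408.9 -162.   112.3   97.1  179.7]
   cloud top z 0.04371208982564104 1402 [ 0.4075 -0.1458  0.0435] [ 408.2 -142.   110.    60.6  179.6]
side htray 3281.5 [638.   -3.7 206.4 164.2   5.1]
side ptray 7809.0 [ 629.9 -320.2  205.5  156.     8.5]
3716
top bed plane [ 0.2652 -0.0501 -0.0946] tilt 0.26355935203389846 yaw -0.18657862863645278 575 0.0019002581261140783
side bed plane [ 0.2682  0.0205 -0.1188] tilt 0.26280436515585753 yaw 0.0760961990699085 312 0.0019383090862859543
```

View pics/c2.png

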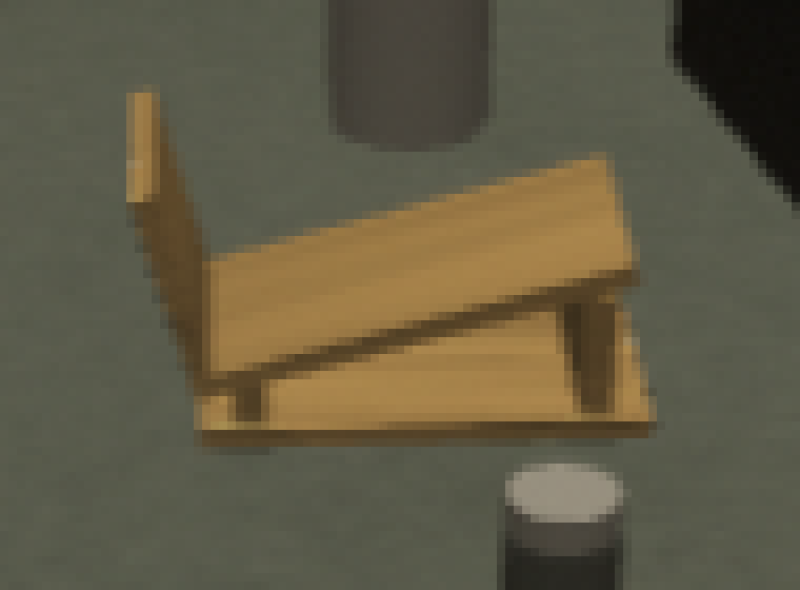

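View pics/c3.png

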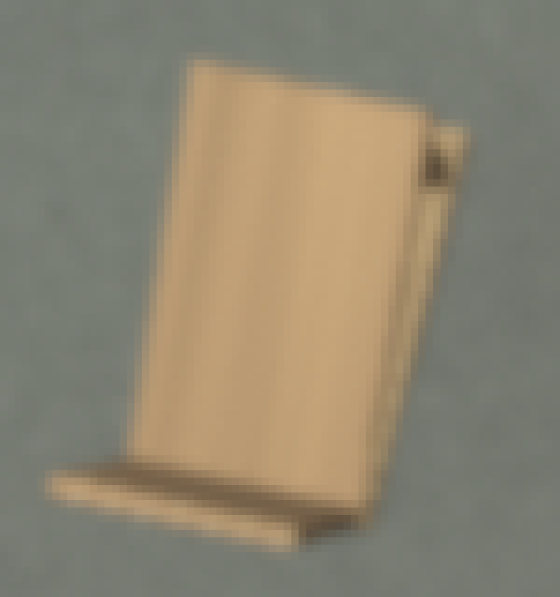

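```bash
python3 - <<'E'
from h import *
np.set_printoptions(precision=4,suppress=True)
t=np.array([[188,62],[422,106],[130,462],[372,505]])/7.4625+[100,105]-.5
s=np.array([[603,155],[636,272],[210,262],[207,382]])/8.42+[215,85]-.5
P=[]
for a,b in zip(t,s):
    X,e=tri(a,b);P.append(X);print(X,round(e,4))
P=np.array(P); 
print("len",np.linalg.norm(P[0]-P[2]),np.linalg.norm(P[1]-P[3]),"wid",np.linalg.norm(P[0]-P[1]),np.linalg.norm(P[2]-P[3]))
x=(P[0]+P[1]-P[2]-P[3])/2; yv=(P[0]-P[1]+P[2]-P[3])/2
print("org",(P[2]+P[3])/2,"yaw from x",np.arctan2(x[1],x[0]),"from y",np.arctan2(-yv[0],yv[1]),"tilt",np.arcsin(x[2]/np.linalg.norm(x)))
# centreline from known size: project centre of the bed
c=P.mean(0);print("centre",c)
# joint cloud fit for bed with origin org/yaw -0.17
T=np.load("stand.npy"); 
for yw in(-.2,-.17,-.14,-.12):
    ex=np.array([np.cos(yw),np.sin(yw),0]);ey=np.array([-ex[1],ex[0],0]);u=(T-c)@ex;v=(T-c)@ey;zz=T[:,2]
    s=(abs(u)<.06)&(abs(v)<.05)&(abs(zz-c[2]-u*.266)<.008); print(yw,s.sum(),"lateral percentiles",np.percentile(v[s],[1,5,50,95,99]),np.polyfit(u[s],zz[s],1), "lat vs u slope",np.polyfit(u[s],v[s],1)[0])
E
```

```text
[0.6824 0.3652 0.0661] 0.0027
[0.6683 0.2792 0.0625] 0.0044
[0.5396 0.3903 0.028 ] 0.0009
[0.5227 0.2984 0.0289] 0.0067
len 0.14986498178752797 0.15067917269763925 wid 0.08726785650941568 0.09344394409915863
org [0.5312 0.3444 0.0285] yaw from x -0.15278490285215213 from y -0.17228787799333833 tilt 0.24074417741241327
centre [0.6033 0.3333 0.0464]
-0.2 2126 lateral percentiles [-0.0475 -0.0457 -0.0049  0.0389  0.0426] [0.2683 0.0483] lat vs u slope 0.007904859498103916
-0.17 2132 lateral percentiles [-0.0476 -0.0457 -0.0051  0.0389  0.0429] [0.2682 0.0484] lat vs u slope -0.026563306501967338
-0.14 2126 lateral percentiles [-0.0482 -0.0456 -0.0049  0.0386  0.0436] [0.2686 0.0484] lat vs u slope -0.05237406334429571
-0.12 2117 lateral percentiles [-0.0487 -0.0456 -0.0047  0.0386  0.0442] [0.2694 0.0484] lat vs u slope -0.06423623068000722
```

```bash
python3 - <<'E'
from h import *
np.set_printoptions(precision=4,suppress=True)
c=np.array([.6033,.3333,.0484]); yw=-.17
ex=np.array([np.cos(yw),np.sin(yw),0]);ey=np.array([-ex[1],ex[0],0])
for n in("top","side"):
    T=cloud(n,np.load(n+"0.npz")["d"]).reshape(-1,3); u=(T-c)@ex;v=(T-c)@ey
    r=T[:,2]-c[2]-u*.268; s=(abs(u)<.062)&(abs(v)<.055)&(abs(r)<.008)
    g=np.linalg.lstsq(np.c_[u[s],v[s],np.ones(s.sum())],T[s,2],rcond=None)[0]
    b=np.linspace(-.06,.06,11); M=[]
    for lo,hi in zip(b,b[1:]):
        q=v[s&(u>=lo)&(u<hi)]; M.append(((lo+hi)/2,q.min(),q.max(),len(q)))
    M=np.array(M); print(n,"plane",g,"\n",M.T)
    print(" edge fits lo/hi",np.polyfit(M[:,0],M[:,1],1),np.polyfit(M[:,0],M[:,2],1))
    # backstop face: points well above bed
    f=(u<-.04)&(u>-.12)&(abs(v)<.05)&(r>.015); F=T[f]; print(" backstop pts",f.sum())
    if f.sum()>30:
        U=u[f];V=v[f];Z=F[:,2]-.03; d=U+Z*.266  # along slope-ish coordinate
        print("  d pct",np.percentile(d,[5,50,95]),"slope vs v",np.polyfit(V,d,1))
    for h in (.04,): pass
E
```

```text
top plane [ 0.2695 -0.0051  0.0486] 
 [[ -0.054   -0.042   -0.03    -0.018   -0.006    0.006    0.018    0.03
    0.042    0.054 ]
 [ -0.0459  -0.0463  -0.0472  -0.0475  -0.0475  -0.0478  -0.0472  -0.0483
   -0.0479  -0.0479]
 [  0.0448   0.0446   0.0438   0.0437   0.0434   0.0435   0.0414   0.0431
    0.0428   0.041 ]
 [144.     146.     144.     142.     152.     145.     146.     150.
  148.     149.    ]]
 edge fits lo/hi [-0.0172 -0.0473] [-0.0283  0.0432]
 backstop pts 225
  d pct [-0.0781 -0.0717 -0.0697] slope vs v [ 0.0296 -0.0727]
side plane [0.267  0.0205 0.0482] 
 [[-0.054  -0.042  -0.03   -0.018  -0.006   0.006   0.018   0.03    0.042
   0.054 ]
 [-0.0472 -0.0471 -0.0499 -0.0477 -0.0486 -0.0461 -0.048  -0.0498 -0.049
  -0.0484]
 [ 0.0439  0.0459  0.045   0.0438  0.0433  0.045   0.0414  0.0399  0.0417
   0.0424]
 [65.     70.     65.     66.     65.     66.     65.     70.     68.
  68.    ]]
 edge fits lo/hi [-0.0111 -0.0482] [-0.0377  0.0432]
 backstop pts 154
  d pct [-0.0839 -0.0771 -0.0751] slope vs v [ 0.0497 -0.0777]
```

```bash
python3 - <<'E'
from h import *
for n in("top","side"):
    im=np.load(n+"0.npz")["im"]; H=cv2.cvtColor(im,cv2.COLOR_BGR2HSV)
    for nm,q in (("lhex",(152,242) if n=="top" else (175,147)),("shex",(351,249) if n=="top" else (195,316)),("hsample",(255,112) if n=="top" else (342,181))):
        for thr in (125,135,145):
            m=((H[...,2]>thr)&(H[...,1]<85)).astype(np.uint8)*255
            try: c,a,A=blob(m,*q)
            except Exception: continue
            z=.024 if nm[0]=="h" and nm!="hex" and nm=="hsample" else .012
            P=onplane(n,c,z)[:,:2]; hull=cv2.convexHull((P*1e4).astype(np.float32)).reshape(-1,2)/1e4
            # resample perimeter
            h=np.r_[hull,hull[:1]];L=np.r_[0,np.cumsum(np.linalg.norm(np.diff(h,axis=0),axis=1))];s=np.linspace(0,L[-1],600,endpoint=False)
            Q=np.c_[np.interp(s,L,h[:,0]),np.interp(s,L,h[:,1])]; ctr=onplane(n,a,z)[0,:2]; d=Q-ctr
            th=np.arctan2(d[:,1],d[:,0]);r=np.hypot(*d.T); o=np.argsort(th); tg=np.linspace(-np.pi,np.pi,720,endpoint=False)
            rr=np.interp(tg,th[o],r[o],period=2*np.pi); F=(rr*np.exp(-6j*tg)).mean()
            print(n,nm,thr,A,ctr.round(4),"corner dir deg %.1f amp %.2f mm"%(np.degrees(-np.angle(F)/6)%60,2000*abs(F)))
E
```

```text
top lhex 125 365.0 [0.3329 0.2862] corner dir deg 11.9 amp 0.94 mm
top lhex 135 324.0 [0.333  0.2862] corner dir deg 15.5 amp 0.94 mm
top lhex 145 293.5 [0.3335 0.2862] corner dir deg 13.6 amp 0.92 mm
top shex 125 232.0 [ 0.3287 -0.2715] corner dir deg 24.6 amp 0.66 mm
top shex 135 190.5 [ 0.3287 -0.2716] corner dir deg 26.0 amp 0.61 mm
top shex 145 175.0 [ 0.3286 -0.271 ] corner dir deg 23.4 amp 0.47 mm
top hsample 125 362.0 [0.705  0.0085] corner dir deg 48.7 amp 0.12 mm
top hsample 135 256.5 [0.7109 0.0081] corner dir deg 32.4 amp 1.37 mm
top hsample 145 230.5 [0.7123 0.0095] corner dir deg 4.8 amp 0.50 mm
side lhex 125 123.0 [0.3303 0.2828] corner dir deg 12.4 amp 0.29 mm
side lhex 135 112.0 [0.3305 0.2827] corner dir deg 13.6 amp 0.87 mm
side lhex 145 109.5 [0.3307 0.2826] corner dir deg 16.1 amp 0.78 mm
side shex 125 397.5 [ 0.3279 -0.2727] corner dir deg 21.8 amp 0.99 mm
side shex 135 389.5 [ 0.328 -0.273] corner dir deg 22.0 amp 0.94 mm
side shex 145 370.5 [ 0.3277 -0.2728] corner dir deg 23.7 amp 0.80 mm
side hsample 125 145.5 [0.7106 0.0069] corner dir deg 5.0 amp 0.74 mm
side hsample 135 138.5 [0.7104 0.0074] corner dir deg 6.6 amp 0.62 mm
side hsample 145 134.5 [0.71   0.0075] corner dir deg 4.6 amp 0.83 mm
```

```bash
cat > nav.py <<'E'
import sys,json,numpy as np
from scipy.spatial.transform import Rotation as Ro
from bench import ctrl
def rot(r): return Ro.from_euler("xyz",r)
def bed(off_u,off_z,v=0.,org=(.5317,.3447,.030),yaw=-.19,tilt=.26):
    B=Ro.from_euler("ZY",[yaw,-tilt]); return np.array(org)+B.apply([off_u,v,off_z]),B*Ro.from_euler("x",np.pi)
def go(*wps):
    "each wp: (xyz, yaw_deg) vertical, or (xyz, Rotation). Prints turn (rad) then shift (cm) in tool axes, turn done first"
    s=ctrl.observe(); p=s["eef_pos"];R=rot(s["tool_rot"])
    print("at",p.round(4),"rpy",s["tool_rot"].round(3),"t",round(s["clock"],2),"F",s["ft_force"].round(1),"op",round(s["opening"]*8.54,2),"q",s["qpos"].round(2))
    for q,o in wps:
        o=o if isinstance(o,Ro) else Ro.from_euler("xyz",[np.pi,0,np.radians(o)])
        d=(R.inv()*o).as_rotvec(); t=o.inv().apply(np.array(q)-p)*100
        print("turn",d.round(3),"shift cm",t.round(2)); p,R=np.array(q),o
E
python3 -c "
from nav import *
go(((.333,.285,.2),133.8),((.333,.285,.05),133.8),((.333,.285,-.0015),133.8))"
```

```text
at [0.2839 0.6663 0.2303] rpy [-3.14   0.     2.739] t 0.1 F [-0.   0.3  0.7] op 8.55 q [-1.26  0.59  0.05  1.61 -0.03  0.94 -0.03]
turn [-0.002  0.     0.404] shift cm [-30.92 -22.85   3.03]
turn [0. 0. 0.] shift cm [ 0. -0. 15.]
turn [0. 0. 0.] shift cm [ 0.   -0.    5.15]
```

Emit:
drive_tool([
  {"az": 0.135,"fingers": 6.2},
  {"az": 0.135},
  {"az": 0.134},
  {"dx": -3.44,"dy": -2.54,"dz": 0.3},
  {"dx": -3.44,"dy": -2.54,"dz": 0.3},
  {"dx": -3.44,"dy": -2.54,"dz": 0.3},
  {"dx": -3.44,"dy": -2.54,"dz": 0.3},
  {"dx": -3.44,"dy": -2.54,"dz": 0.3},
  {"dx": -3.44,"dy": -2.54,"dz": 0.3},
  {"dx": -3.44,"dy": -2.54,"dz": 0.3},
  {"dx": -3.44,"dy": -2.54,"dz": 0.5},
  {"dx": -3.4,"dy": -2.53,"dz": 0.3},
], newtons=30)

```text
invalid input at $.plan[0]: expected keys dx, dy, dz, ax, ay, az, fingers
```

```bash
python3 -c "
from nav import *
go(((.333,.285,.05),133.8),((.333,.285,-.0015),133.8))"
```

```text
at [0.2839 0.6663 0.2303] rpy [-3.14   0.     2.739] t 0.1 F [-0.   0.3  0.7] op 8.55 q [-1.26  0.59  0.05  1.61 -0.03  0.94 -0.03]
turn [-0.002  0.     0.404] shift cm [-30.92 -22.85  18.03]
turn [0. 0. 0.] shift cm [ 0.   -0.    5.15]
```

All keys are needed in each row.

Emit:
drive_tool([
  {"dx": 0,"dy": 0,"dz": 0,"ax": 0,"ay": 0,"az": 0.135,"fingers": 6.2},
  {"dx": 0,"dy": 0,"dz": 0,"ax": 0,"ay": 0,"az": 0.135,"fingers": 6.2},
  {"dx": 0,"dy": 0,"dz": 0,"ax": 0,"ay": 0,"az": 0.134,"fingers": 6.2},
  {"dx": -3.44,"dy": -2.54,"dz": 0.3,"ax": 0,"ay": 0,"az": 0,"fingers": 6.2},
  {"dx": -3.44,"dy": -2.54,"dz": 0.3,"ax": 0,"ay": 0,"az": 0,"fingers": 6.2},
  {"dx": -3.44,"dy": -2.54,"dz": 0.3,"ax": 0,"ay": 0,"az": 0,"fingers": 6.2},
  {"dx": -3.44,"dy": -2.54,"dz": 0.3,"ax": 0,"ay": 0,"az": 0,"fingers": 6.2},
  {"dx": -3.44,"dy": -2.54,"dz": 0.3,"ax": 0,"ay": 0,"az": 0,"fingers": 6.2},
  {"dx": -3.44,"dy": -2.54,"dz": 0.3,"ax": 0,"ay": 0,"az": 0,"fingers": 6.2},
  {"dx": -3.44,"dy": -2.54,"dz": 0.3,"ax": 0,"ay": 0,"az": 0,"fingers": 6.2},
  {"dx": -3.44,"dy": -2.54,"dz": 0.3,"ax": 0,"ay": 0,"az": 0,"fingers": 6.2},
  {"dx": -3.4,"dy": -2.53,"dz": 0.3,"ax": 0,"ay": 0,"az": 0,"fingers": 6.2},
], newtons=30)

```text
clock: 1.3
eef_pos: [0.333, 0.2837, 0.2041]
tool_rot: [-3.141, 0.0, 2.335]
ft_force: [0.6, -0.0, -1.3]
opening: 0.731
finger_force: 0.0
```

```bash
python3 -c "
from nav import *
go(((.333,.285,.05),133.8),((.333,.285,-.0015),133.8))"
```

```text
at [0.333  0.2837 0.2041] rpy [-3.141  0.     2.335] t 1.3 F [ 0.6 -0.  -1.3] op 6.24 q [-0.96  0.28  0.19  2.26 -0.09  0.6   0.05]
turn [-0.  0. -0.] shift cm [ 0.09  0.09 15.41]
turn [0. 0. 0.] shift cm [ 0.   -0.    5.15]
```

Emit:
drive_tool([
  {"dx": 0.1,"dy": 0.1,"dz": 4,"ax": 0,"ay": 0,"az": 0,"fingers": 6.2},
  {"dx": 0,"dy": 0,"dz": 4,"ax": 0,"ay": 0,"az": 0,"fingers": 6.2},
  {"dx": 0,"dy": 0,"dz": 4,"ax": 0,"ay": 0,"az": 0,"fingers": 6.2},
  {"dx": 0,"dy": 0,"dz": 4,"ax": 0,"ay": 0,"az": 0,"fingers": 6.2},
  {"dx": 0,"dy": 0,"dz": 2,"ax": 0,"ay": 0,"az": 0,"fingers": 6.2},
  {"dx": 0,"dy": 0,"dz": 1,"ax": 0,"ay": 0,"az": 0,"fingers": 6.2},
  {"dx": 0,"dy": 0,"dz": 0.5,"ax": 0,"ay": 0,"az": 0,"fingers": 6.2},
  {"dx": 0,"dy": 0,"dz": 0.5,"ax": 0,"ay": 0,"az": 0,"fingers": 6.2},
  {"dx": 0,"dy": 0,"dz": 0.3,"ax": 0,"ay": 0,"az": 0,"fingers": 6.2},
  {"dx": 0,"dy": 0,"dz": 0.2,"ax": 0,"ay": 0,"az": 0,"fingers": 6.2},
  {"dx": 0,"dy": 0,"dz": 0,"ax": 0,"ay": 0,"az": 0,"fingers": 6.2},
], newtons=30)

```text
clock: 2.4
eef_pos: [0.3337, 0.2876, 0.0001]
tool_rot: [3.141, 0.0, 2.335]
ft_force: [-0.8, 0.1, 0.2]
opening: 0.729
finger_force: 0.0
```

```bash
python3 - <<'E'
from nav import *
import cv2
from bench import vision
im,d=vision.snapshot("side"); cv2.imwrite("pics/s1.png",cv2.resize(im[70:220,90:290],(800,600),interpolation=3))
go(((.333,.285,-.0015),133.8))
E
```

```text
at [3.337e-01 2.876e-01 1.000e-04] rpy [3.141 0.    2.335] t 2.45 F [ 0.  -0.3  0.3] op 6.24 q [-0.84  0.7   0.03  2.36 -0.23  0.08  0.18]
turn [ 0.001  0.    -0.   ] shift cm [-0.14 -0.23  0.16]
```

View pics/s1.png

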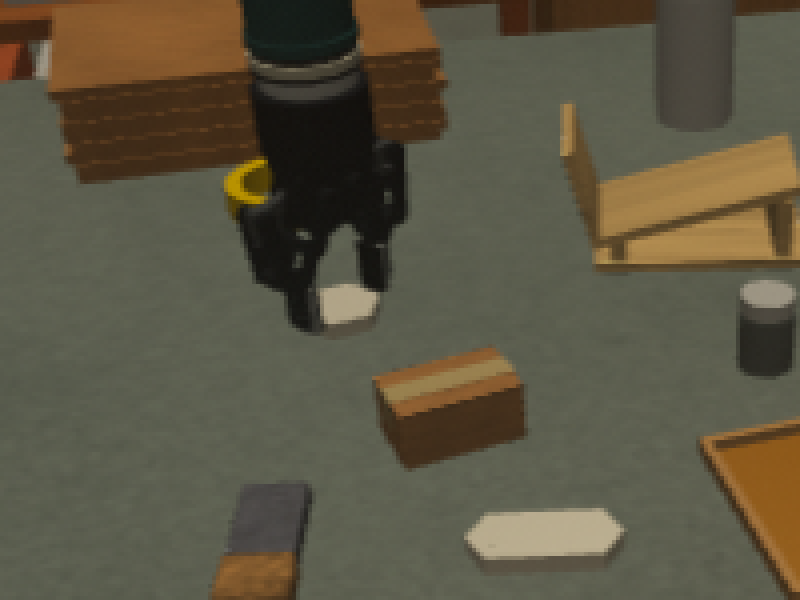

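Emit:
drive_tool([
  {"dx": 0,"dy": 0,"dz": 0.1,"ax": 0,"ay": 0,"az": 0,"fingers": 5.6},
  {"dx": 0,"dy": 0,"dz": 0,"ax": 0,"ay": 0,"az": 0,"fingers": 4.6},
  {"dx": 0,"dy": 0,"dz": 0,"ax": 0,"ay": 0,"az": 0,"fingers": 4.6},
  {"dx": 0,"dy": 0,"dz": 0,"ax": 0,"ay": 0,"az": 0,"fingers": 4.6},
  {"dx": 0,"dy": 0,"dz": 0,"ax": 0,"ay": 0,"az": 0,"fingers": 4.6},
  {"dx": 0,"dy": 0,"dz": 0,"ax": 0,"ay": 0,"az": 0,"fingers": 4.6},
], newtons=35)

```text
clock: 3.05
eef_pos: [0.3333, 0.2873, -0.0008]
tool_rot: [-3.141, -0.0, 2.335]
ft_force: [-1.9, 0.7, 5.8]
opening: 0.573
finger_force: 36.5
```

```bash
python3 -c "
from nav import *
# hex tray frame: org (.613,0), yaw 5.1deg
a=np.radians(5.1);T=lambda x,y,z:(.613+x*np.cos(a)-y*np.sin(a), x*np.sin(a)+y*np.cos(a), z)
s=ctrl.observe();p=s['eef_pos'];print(p,'grip',s['finger_force'])
go((tuple(p+[.0,0,.1]),133.8),(T(0,.034,.1),95.1),(T(0,.034,.03),95.1),(T(0,.034,.004),95.1))"
```

```text
[ 0.33326879  0.28731421 -0.00079584] grip 36.49123728275299
at [ 0.3333  0.2873 -0.0008] rpy [-3.141 -0.     2.335] t 3.05 F [-1.9  0.7  5.8] op 4.9 q [-0.85  0.7   0.04  2.37 -0.36  0.08  0.3 ]
turn [-0.    -0.    -0.001] shift cm [  0.   0. -10.]
turn [-0.    -0.     0.675] shift cm [-27.7   25.31  -0.08]
turn [0. 0. 0.] shift cm [ 0. -0.  7.]
turn [0. 0. 0.] shift cm [ 0.  -0.   2.6]
```

Emit:
drive_tool([
  {"dx": 0,"dy": 0,"dz": -0.6,"ax": 0,"ay": 0,"az": 0,"fingers": 4.6},
  {"dx": 0,"dy": 0,"dz": -2.4,"ax": 0,"ay": 0,"az": 0.135,"fingers": 4.6},
  {"dx": 0,"dy": 0,"dz": -2.5,"ax": 0,"ay": 0,"az": 0.135,"fingers": 4.6},
  {"dx": 0,"dy": 0,"dz": -2.5,"ax": 0,"ay": 0,"az": 0.135,"fingers": 4.6},
  {"dx": 0,"dy": 0,"dz": -2,"ax": 0,"ay": 0,"az": 0.135,"fingers": 4.6},
  {"dx": 0,"dy": 0,"dz": 0,"ax": 0,"ay": 0,"az": 0.135,"fingers": 4.6},
  {"dx": -2.77,"dy": 2.53,"dz": 0,"ax": 0,"ay": 0,"az": 0,"fingers": 4.6},
  {"dx": -2.77,"dy": 2.53,"dz": 0,"ax": 0,"ay": 0,"az": 0,"fingers": 4.6},
  {"dx": -2.77,"dy": 2.53,"dz": 0,"ax": 0,"ay": 0,"az": 0,"fingers": 4.6},
  {"dx": -2.77,"dy": 2.53,"dz": 0,"ax": 0,"ay": 0,"az": 0,"fingers": 4.6},
  {"dx": -2.77,"dy": 2.53,"dz": 0,"ax": 0,"ay": 0,"az": 0,"fingers": 4.6},
  {"dx": -2.77,"dy": 2.53,"dz": 0,"ax": 0,"ay": 0,"az": 0,"fingers": 4.6},
], newtons=35)

```text
clock: 4.25
eef_pos: [0.5001, 0.134, 0.0989]
tool_rot: [-3.141, 0.0, 1.66]
ft_force: [0.1, 0.6, -0.7]
opening: 0.575
finger_force: 36.7
```

```bash
cat >> nav.py <<'E'
_a=np.radians(5.1); HT=lambda x,y,z:(.613+x*np.cos(_a)-y*np.sin(_a), x*np.sin(_a)+y*np.cos(_a), z)
_b=np.radians(8.4); PT=lambda x,y,z:(.606+x*np.cos(_b)-y*np.sin(_b), -.321+x*np.sin(_b)+y*np.cos(_b), z)
E
python3 -c "
from nav import *
print('grip',ctrl.observe()['finger_force'])
go((HT(0,.034,.1),95.1),(HT(0,.034,.0035),95.1))"
```

```text
grip 36.705692410469055
at [0.5001 0.134  0.0989] rpy [-3.141  0.     1.66 ] t 4.25 F [ 0.1  0.6 -0.7] op 4.91 q [-0.63  0.57  0.38  2.18 -0.46  0.46  0.21]
turn [-0.001  0.    -0.   ] shift cm [-10.95  10.06  -0.11]
turn [0. 0. 0.] shift cm [ 0.   -0.    9.65]
```

Emit:
drive_tool([
  {"dx": -3.65,"dy": 3.35,"dz": 0,"ax": 0,"ay": 0,"az": 0,"fingers": 4.6},
  {"dx": -3.65,"dy": 3.35,"dz": 0,"ax": 0,"ay": 0,"az": 0,"fingers": 4.6},
  {"dx": -3.65,"dy": 3.35,"dz": 0,"ax": 0,"ay": 0,"az": 0,"fingers": 4.6},
  {"dx": 0,"dy": 0,"dz": 3,"ax": 0,"ay": 0,"az": 0,"fingers": 4.6},
  {"dx": 0,"dy": 0,"dz": 3,"ax": 0,"ay": 0,"az": 0,"fingers": 4.6},
  {"dx": 0,"dy": 0,"dz": 1.5,"ax": 0,"ay": 0,"az": 0,"fingers": 4.6},
  {"dx": 0,"dy": 0,"dz": 0.8,"ax": 0,"ay": 0,"az": 0,"fingers": 4.6},
  {"dx": 0,"dy": 0,"dz": 0.5,"ax": 0,"ay": 0,"az": 0,"fingers": 4.6},
  {"dx": 0,"dy": 0,"dz": 0.3,"ax": 0,"ay": 0,"az": 0,"fingers": 4.6},
  {"dx": 0,"dy": 0,"dz": 0.2,"ax": 0,"ay": 0,"az": 0,"fingers": 4.6},
  {"dx": 0,"dy": 0,"dz": 0.1,"ax": 0,"ay": 0,"az": 0,"fingers": 4.6},
  {"dx": 0,"dy": 0,"dz": 0,"ax": 0,"ay": 0,"az": 0,"fingers": 4.6},
], newtons=35)

```text
clock: 5.45
eef_pos: [0.6095, 0.0352, 0.0051]
tool_rot: [3.141, 0.0, 1.66]
ft_force: [0.2, -0.0, -0.8]
opening: 0.576
finger_force: 36.7
```

```bash
python3 -c "
from nav import *
go((HT(0,.034,.0035),95.1))"
```

```text
at [0.6095 0.0352 0.0051] rpy [3.141 0.    1.66 ] t 5.45 F [ 0.2 -0.  -0.8] op 4.92 q [-0.32  0.79  0.28  2.   -0.5   0.42  0.42]
turn [0. 0. 0.] shift cm [-0.14  0.03  0.16]
```

Emit:
drive_tool([
  {"dx": 0,"dy": 0,"dz": 0.05,"ax": 0,"ay": 0,"az": 0,"fingers": 4.6},
  {"dx": 0,"dy": 0,"dz": 0.05,"ax": 0,"ay": 0,"az": 0,"fingers": 4.6},
  {"dx": 0,"dy": 0,"dz": 0.05,"ax": 0,"ay": 0,"az": 0,"fingers": 4.6},
  {"dx": 0,"dy": 0,"dz": 0,"ax": 0,"ay": 0,"az": 0,"fingers": 4.6},
], newtons=35)

```text
clock: 5.85
eef_pos: [0.6093, 0.0351, 0.0033]
tool_rot: [-3.141, 0.0, 1.66]
ft_force: [-0.2, -0.8, 0.8]
opening: 0.57
finger_force: 36.9
```

Emit:
drive_tool([
  {"dx": 0,"dy": 0,"dz": 0.05,"ax": 0,"ay": 0,"az": 0,"fingers": 4.6},
  {"dx": 0,"dy": 0,"dz": 0.03,"ax": 0,"ay": 0,"az": 0,"fingers": 4.6},
  {"dx": 0,"dy": 0,"dz": 0,"ax": 0,"ay": 0,"az": 0,"fingers": 4.6},
], newtons=35)

```text
clock: 6.15
eef_pos: [0.6093, 0.0351, 0.0033]
tool_rot: [-3.141, -0.0, 1.66]
ft_force: [-1.6, -0.1, 7.4]
opening: 0.576
finger_force: 37.6
```

Emit:
drive_tool([
  {"dx": 0,"dy": 0,"dz": 0,"ax": 0,"ay": 0,"az": 0,"fingers": 5.2},
  {"dx": 0,"dy": 0,"dz": 0,"ax": 0,"ay": 0,"az": 0,"fingers": 5.6},
  {"dx": 0,"dy": 0,"dz": 0,"ax": 0,"ay": 0,"az": 0,"fingers": 6.2},
  {"dx": 0,"dy": 0,"dz": 0,"ax": 0,"ay": 0,"az": 0,"fingers": 6.2},
  {"dx": 0,"dy": 0,"dz": -0.5,"ax": 0,"ay": 0,"az": 0,"fingers": 6.2},
  {"dx": 0,"dy": 0,"dz": -1.5,"ax": 0,"ay": 0,"az": 0,"fingers": 6.2},
  {"dx": 0,"dy": 0,"dz": -4,"ax": 0,"ay": 0,"az": 0,"fingers": 6.2},
  {"dx": 0,"dy": 0,"dz": -4,"ax": 0,"ay": 0,"az": 0,"fingers": 5.2},
  {"dx": 0,"dy": 0,"dz": 0,"ax": 0,"ay": 0,"az": 0.1,"fingers": 5.2},
  {"dx": 0,"dy": 0,"dz": 0,"ax": 0,"ay": 0,"az": 0.1,"fingers": 5.2},
], newtons=35)

```text
clock: 7.15
eef_pos: [0.6107, 0.0352, 0.1055]
tool_rot: [3.137, -0.001, 1.456]
ft_force: [0.0, 0.5, -0.7]
opening: 0.607
finger_force: 0.0
```

```bash
python3 - <<'E'
from nav import *
go(((.329,-.2725,.08),83.3),((.329,-.2725,.0),83.3))
E
```

```text
at [0.6107 0.0352 0.1055] rpy [ 3.137e+00 -1.000e-03  1.456e+00] t 7.15 F [ 0.   0.5 -0.7] op 5.18 q [-0.44  0.66  0.45  1.97 -0.48  0.61  0.21]
turn [ 0.004 -0.001  0.002] shift cm [-33.85 -24.39   2.55]
turn [0. 0. 0.] shift cm [ 0. -0.  8.]
```

Emit:
drive_tool([
  {"dx": -3.39,"dy": -2.44,"dz": 0,"ax": 0.004,"ay": 0,"az": 0,"fingers": 5.2},
  {"dx": -3.39,"dy": -2.44,"dz": 0,"ax": 0,"ay": 0,"az": 0,"fingers": 5.2},
  {"dx": -3.39,"dy": -2.44,"dz": 0,"ax": 0,"ay": 0,"az": 0,"fingers": 5.2},
  {"dx": -3.39,"dy": -2.44,"dz": 0,"ax": 0,"ay": 0,"az": 0,"fingers": 5.2},
  {"dx": -3.39,"dy": -2.44,"dz": 0,"ax": 0,"ay": 0,"az": 0,"fingers": 5.2},
  {"dx": -3.39,"dy": -2.44,"dz": 0,"ax": 0,"ay": 0,"az": 0,"fingers": 5.2},
  {"dx": -3.39,"dy": -2.44,"dz": 0,"ax": 0,"ay": 0,"az": 0,"fingers": 5.2},
  {"dx": -3.39,"dy": -2.44,"dz": 0,"ax": 0,"ay": 0,"az": 0,"fingers": 5.2},
  {"dx": -3.39,"dy": -2.44,"dz": 0.5,"ax": 0,"ay": 0,"az": 0,"fingers": 5.2},
  {"dx": -3.34,"dy": -2.43,"dz": 1,"ax": 0,"ay": 0,"az": 0,"fingers": 5.2},
  {"dx": 0,"dy": 0,"dz": 2,"ax": 0,"ay": 0,"az": 0,"fingers": 5.2},
  {"dx": 0,"dy": 0,"dz": 0,"ax": 0,"ay": 0,"az": 0,"fingers": 5.2},
], newtons=35)

```text
clock: 8.35
eef_pos: [0.3277, -0.2752, 0.0683]
tool_rot: [-3.136, -0.0, 1.456]
ft_force: [0.2, 1.5, 0.2]
opening: 0.605
finger_force: 0.0
```

```bash
python3 - <<'E'
from nav import *
go(((.329,-.2725,.0),83.3))
E
```

```text
at [ 0.3277 -0.2752  0.0683] rpy [-3.136 -0.     1.456] t 8.35 F [0.2 1.5 0.2] op 5.17 q [ 0.42  0.56  0.22  2.38 -0.47  0.25  0.96]
turn [-0.006 -0.     0.002] shift cm [0.28 0.09 6.83]
```

Emit:
drive_tool([
  {"dx": 0.28,"dy": 0.1,"dz": 2,"ax": 0,"ay": 0,"az": 0,"fingers": 5.2},
  {"dx": 0,"dy": 0,"dz": 2,"ax": 0,"ay": 0,"az": 0,"fingers": 5.2},
  {"dx": 0,"dy": 0,"dz": 1,"ax": 0,"ay": 0,"az": 0,"fingers": 5.2},
  {"dx": 0,"dy": 0,"dz": 0.6,"ax": 0,"ay": 0,"az": 0,"fingers": 5.2},
  {"dx": 0,"dy": 0,"dz": 0.5,"ax": 0,"ay": 0,"az": 0,"fingers": 5.2},
  {"dx": 0,"dy": 0,"dz": 0.4,"ax": 0,"ay": 0,"az": 0,"fingers": 5.2},
  {"dx": 0,"dy": 0,"dz": 0.1,"ax": 0,"ay": 0,"az": 0,"fingers": 5.2},
  {"dx": 0,"dy": 0,"dz": 0,"ax": 0,"ay": 0,"az": 0,"fingers": 5.2},
], newtons=35)

```text
clock: 9.15
eef_pos: [0.3307, -0.2718, 0.003]
tool_rot: [-3.137, 0.001, 1.46]
ft_force: [0.1, -0.7, -0.4]
opening: 0.612
finger_force: 0.0
```

```bash
python3 - <<'E'
from nav import *
import cv2
from bench import vision
im,d=vision.snapshot("side"); cv2.imwrite("pics/s2.png",cv2.resize(im[230:380,100:300],(800,600),interpolation=3))
go(((.329,-.2725,.0),83.3))
E
```

```text
at [ 0.3307 -0.2718  0.0031] rpy [-3.137e+00  1.000e-03  1.460e+00] t 9.2 F [-0.1 -0.3 -0.8] op 5.22 q [ 0.52  0.69  0.08  2.39 -0.67  0.08  1.14]
turn [-0.004  0.001  0.006] shift cm [-0.09 -0.16  0.31]
```

View pics/s2.png

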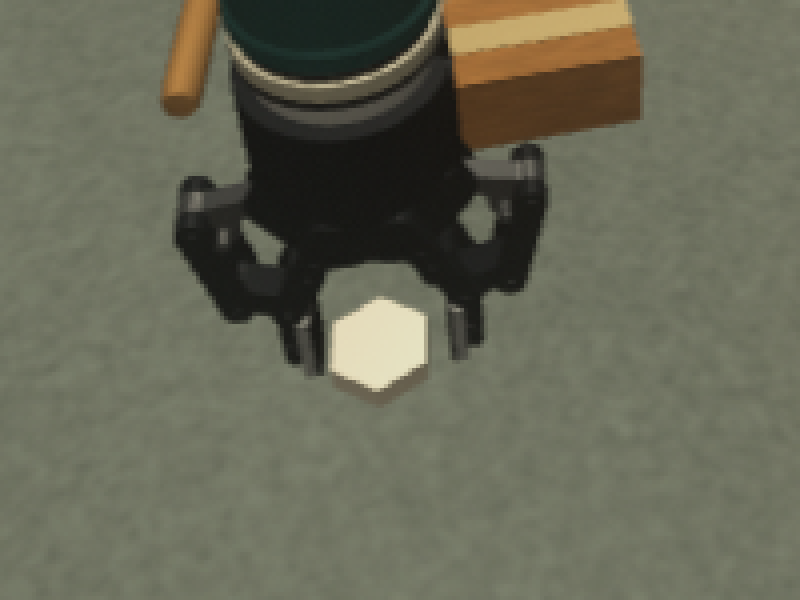

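Emit:
drive_tool([
  {"dx": 0,"dy": 0,"dz": 0.15,"ax": 0,"ay": 0,"az": 0,"fingers": 5.2},
  {"dx": 0,"dy": 0,"dz": 0.1,"ax": 0,"ay": 0,"az": 0,"fingers": 5.2},
  {"dx": 0,"dy": 0,"dz": 0,"ax": 0,"ay": 0,"az": 0,"fingers": 5.2},
], newtons=35)

```text
clock: 9.5
eef_pos: [0.3306, -0.2718, 0.0005]
tool_rot: [-3.137, 0.001, 1.46]
ft_force: [0.4, 0.7, 0.6]
opening: 0.606
finger_force: 0.0
```

Good height; close.

Emit:
drive_tool([
  {"dx": 0,"dy": 0,"dz": 0,"ax": 0,"ay": 0,"az": 0,"fingers": 4.4},
  {"dx": 0,"dy": 0,"dz": 0,"ax": 0,"ay": 0,"az": 0,"fingers": 3.4},
  {"dx": 0,"dy": 0,"dz": 0,"ax": 0,"ay": 0,"az": 0,"fingers": 3.4},
  {"dx": 0,"dy": 0,"dz": 0,"ax": 0,"ay": 0,"az": 0,"fingers": 3.4},
  {"dx": 0,"dy": 0,"dz": 0,"ax": 0,"ay": 0,"az": 0,"fingers": 3.4},
  {"dx": 0,"dy": 0,"dz": 0,"ax": 0,"ay": 0,"az": 0,"fingers": 3.4},
], newtons=35)

```text
clock: 10.1
eef_pos: [0.3304, -0.2718, 0.0007]
tool_rot: [-3.137, 0.0, 1.46]
ft_force: [0.6, 0.4, 5.7]
opening: 0.433
finger_force: 35.1
```

```bash
python3 - <<'E'
from nav import *
p=ctrl.observe()["eef_pos"]
go((p+[0,0,.1],83.3),(HT(0,-.036,p[2]+.1),95.1),(HT(0,-.036,.006),95.1))
E
```

```text
at [ 0.3304 -0.2718  0.0007] rpy [-3.137  0.     1.46 ] t 10.1 F [0.6 0.4 5.7] op 3.7 q [ 0.51  0.7   0.09  2.39 -0.8   0.08  1.27]
turn [-0.004  0.     0.006] shift cm [  0.   0. -10.]
turn [-0.     0.    -0.206] shift cm [20.96 30.56  0.  ]
turn [0. 0. 0.] shift cm [ 0.   -0.    9.47]
```

Emit:
drive_tool([
  {"dx": 0,"dy": 0,"dz": -0.6,"ax": 0,"ay": 0,"az": 0,"fingers": 3.4},
  {"dx": 0,"dy": 0,"dz": -2.4,"ax": 0,"ay": 0,"az": 0,"fingers": 3.4},
  {"dx": 0,"dy": 0,"dz": -3.5,"ax": 0,"ay": 0,"az": -0.1,"fingers": 3.4},
  {"dx": 0,"dy": 0,"dz": -3.5,"ax": 0,"ay": 0,"az": -0.1,"fingers": 3.4},
  {"dx": 2.1,"dy": 3.06,"dz": 0,"ax": 0,"ay": 0,"az": 0,"fingers": 3.4},
  {"dx": 2.1,"dy": 3.06,"dz": 0,"ax": 0,"ay": 0,"az": 0,"fingers": 3.4},
  {"dx": 2.1,"dy": 3.06,"dz": 0,"ax": 0,"ay": 0,"az": 0,"fingers": 3.4},
  {"dx": 2.1,"dy": 3.06,"dz": 0,"ax": 0,"ay": 0,"az": 0,"fingers": 3.4},
  {"dx": 2.1,"dy": 3.06,"dz": 0,"ax": 0,"ay": 0,"az": 0,"fingers": 3.4},
  {"dx": 2.1,"dy": 3.06,"dz": 0,"ax": 0,"ay": 0,"az": 0,"fingers": 3.4},
  {"dx": 2.1,"dy": 3.06,"dz": 0,"ax": 0,"ay": 0,"az": 0,"fingers": 3.4},
  {"dx": 2.1,"dy": 3.06,"dz": 0,"ax": 0,"ay": 0,"az": 0,"fingers": 3.4},
], newtons=35)

```text
clock: 11.3
eef_pos: [0.5603, -0.0812, 0.0994]
tool_rot: [-3.136, -0.001, 1.66]
ft_force: [0.7, -0.5, -0.2]
opening: 0.434
finger_force: 35.4
```

```bash
python3 - <<'E'
from nav import *
print(ctrl.observe()["finger_force"])
go((HT(0,-.036,.1),95.1),(HT(0,-.036,.005),95.1))
E
```

```text
35.40160491334973
at [ 0.5603 -0.0812  0.0994] rpy [-3.136e+00 -1.000e-03  1.660e+00] t 11.3 F [ 0.7 -0.5 -0.2] op 3.71 q [-0.32  0.65  0.54  2.08 -0.61  0.58  0.75]
turn [-0.005 -0.001  0.001] shift cm [ 4.02  5.97 -0.06]
turn [0. 0. 0.] shift cm [ 0.  -0.   9.5]
```

Emit:
drive_tool([
  {"dx": 2.0,"dy": 3.0,"dz": 0,"ax": -0.005,"ay": 0,"az": 0,"fingers": 3.4},
  {"dx": 2.0,"dy": 3.0,"dz": 0,"ax": 0,"ay": 0,"az": 0,"fingers": 3.4},
  {"dx": 0,"dy": 0,"dz": 3,"ax": 0,"ay": 0,"az": 0,"fingers": 3.4},
  {"dx": 0,"dy": 0,"dz": 3,"ax": 0,"ay": 0,"az": 0,"fingers": 3.4},
  {"dx": 0,"dy": 0,"dz": 1.5,"ax": 0,"ay": 0,"az": 0,"fingers": 3.4},
  {"dx": 0,"dy": 0,"dz": 0.8,"ax": 0,"ay": 0,"az": 0,"fingers": 3.4},
  {"dx": 0,"dy": 0,"dz": 0.5,"ax": 0,"ay": 0,"az": 0,"fingers": 3.4},
  {"dx": 0,"dy": 0,"dz": 0.3,"ax": 0,"ay": 0,"az": 0,"fingers": 3.4},
  {"dx": 0,"dy": 0,"dz": 0.2,"ax": 0,"ay": 0,"az": 0,"fingers": 3.4},
  {"dx": 0,"dy": 0,"dz": 0.1,"ax": 0,"ay": 0,"az": 0,"fingers": 3.4},
  {"dx": 0,"dy": 0,"dz": 0.05,"ax": 0,"ay": 0,"az": 0,"fingers": 3.4},
  {"dx": 0,"dy": 0,"dz": 0,"ax": 0,"ay": 0,"az": 0,"fingers": 3.4},
], newtons=35)

```text
clock: 12.5
eef_pos: [0.6162, -0.0374, 0.0049]
tool_rot: [3.141, -0.001, 1.66]
ft_force: [1.2, -1.4, 0.3]
opening: 0.436
finger_force: 35.4
```

Emit:
drive_tool([
  {"dx": 0,"dy": 0,"dz": 0.05,"ax": 0,"ay": 0,"az": 0,"fingers": 3.4},
  {"dx": 0,"dy": 0,"dz": 0.05,"ax": 0,"ay": 0,"az": 0,"fingers": 3.4},
  {"dx": 0,"dy": 0,"dz": 0,"ax": 0,"ay": 0,"az": 0,"fingers": 3.4},
], newtons=35)

```text
clock: 12.8
eef_pos: [0.6162, -0.0374, 0.0048]
tool_rot: [3.141, -0.002, 1.66]
ft_force: [-1.7, 0.6, 8.1]
opening: 0.434
finger_force: 36.2
```

```bash
python3 - <<'E'
from nav import *
p=ctrl.observe()["eef_pos"]
go((p+[0,0,.1],95.1),((.429,.0005,p[2]+.1),-9.7),((.429,.0005,.001),-9.7))
E
```

```text
at [ 0.6162 -0.0374  0.0048] rpy [ 3.141e+00 -2.000e-03  1.660e+00] t 12.8 F [-1.7  0.6  8.1] op 3.7 q [-0.3   0.83  0.43  1.98 -0.72  0.48  0.74]
turn [ 0.001 -0.002 -0.   ] shift cm [  0.   0. -10.]
turn [-0.    -0.     1.829] shift cm [-19.09  -0.58  -0.  ]
turn [0. 0. 0.] shift cm [ 0.   -0.   10.38]
```

Emit:
drive_tool([
  {"dx": 0,"dy": 0,"dz": 0,"ax": 0,"ay": 0,"az": 0,"fingers": 4.0},
  {"dx": 0,"dy": 0,"dz": 0,"ax": 0,"ay": 0,"az": 0,"fingers": 4.5},
  {"dx": 0,"dy": 0,"dz": 0,"ax": 0,"ay": 0,"az": 0,"fingers": 5.4},
  {"dx": 0,"dy": 0,"dz": 0,"ax": 0,"ay": 0,"az": 0,"fingers": 5.4},
  {"dx": 0,"dy": 0,"dz": -0.5,"ax": 0,"ay": 0,"az": 0,"fingers": 5.4},
  {"dx": 0,"dy": 0,"dz": -1.5,"ax": 0,"ay": 0,"az": 0,"fingers": 5.4},
  {"dx": 0,"dy": 0,"dz": -4,"ax": 0,"ay": 0,"az": 0,"fingers": 5.4},
  {"dx": 0,"dy": 0,"dz": -4,"ax": 0,"ay": 0,"az": 0.14,"fingers": 5.4},
  {"dx": 0,"dy": 0,"dz": 0,"ax": 0,"ay": 0,"az": 0.14,"fingers": 5.4},
  {"dx": 0,"dy": 0,"dz": 0,"ax": 0,"ay": 0,"az": 0.14,"fingers": 5.4},
  {"dx": 0,"dy": 0,"dz": 0,"ax": 0,"ay": 0,"az": 0.14,"fingers": 5.4},
  {"dx": 0,"dy": 0,"dz": 0,"ax": 0,"ay": 0,"az": 0.14,"fingers": 5.4},
], newtons=35)

```text
clock: 14.0
eef_pos: [0.6162, -0.0372, 0.1051]
tool_rot: [3.141, -0.002, 0.954]
ft_force: [-0.5, 0.5, -0.3]
opening: 0.629
finger_force: 0.0
```

Emit:
drive_tool([
  {"dx": 0,"dy": 0,"dz": 0,"ax": 0,"ay": 0,"az": 0.14,"fingers": 5.4},
  {"dx": 0,"dy": 0,"dz": 0,"ax": 0,"ay": 0,"az": 0.14,"fingers": 5.4},
  {"dx": 0,"dy": 0,"dz": 0,"ax": 0,"ay": 0,"az": 0.14,"fingers": 5.4},
  {"dx": 0,"dy": 0,"dz": 0,"ax": 0,"ay": 0,"az": 0.14,"fingers": 5.4},
  {"dx": 0,"dy": 0,"dz": 0,"ax": 0,"ay": 0,"az": 0.14,"fingers": 5.4},
  {"dx": 0,"dy": 0,"dz": 0,"ax": 0,"ay": 0,"az": 0.14,"fingers": 5.4},
  {"dx": 0,"dy": 0,"dz": 0,"ax": 0,"ay": 0,"az": 0.14,"fingers": 5.4},
  {"dx": 0,"dy": 0,"dz": 0,"ax": 0,"ay": 0,"az": 0.14,"fingers": 5.4},
  {"dx": -4,"dy": 0,"dz": 0,"ax": 0,"ay": 0,"az": 0,"fingers": 5.4},
  {"dx": -4,"dy": 0,"dz": 0,"ax": 0,"ay": 0,"az": 0,"fingers": 5.4},
  {"dx": -4,"dy": 0,"dz": 0,"ax": 0,"ay": 0,"az": 0,"fingers": 5.4},
  {"dx": -4,"dy": 0,"dz": 0,"ax": 0,"ay": 0,"az": 0,"fingers": 5.4},
])

```text
clock: 15.2
eef_pos: [0.4568, -0.0115, 0.1044]
tool_rot: [-3.14, -0.001, -0.16]
ft_force: [-1.0, 0.2, 0.1]
opening: 0.635
finger_force: 0.0
```

```bash
python3 - <<'E'
from nav import *
go(((.429,.0005,.1),-9.7),((.429,.0005,.001),-9.7))
E
```

```text
at [ 0.4568 -0.0115  0.1044] rpy [-3.14e+00 -1.00e-03 -1.60e-01] t 15.2 F [-1.   0.2  0.1] op 5.42 q [-0.76  0.75  1.03  2.32 -1.11  0.72 -0.62]
turn [-0.002 -0.001  0.009] shift cm [-2.94 -0.71  0.44]
turn [0. 0. 0.] shift cm [ 0.  -0.   9.9]
```

Emit:
drive_tool([
  {"dx": -1.5,"dy": -0.35,"dz": 0,"ax": 0,"ay": 0,"az": 0.009,"fingers": 5.4},
  {"dx": -1.45,"dy": -0.35,"dz": 0.4,"ax": 0,"ay": 0,"az": 0,"fingers": 5.4},
  {"dx": 0,"dy": 0,"dz": 3,"ax": 0,"ay": 0,"az": 0,"fingers": 5.4},
  {"dx": 0,"dy": 0,"dz": 3,"ax": 0,"ay": 0,"az": 0,"fingers": 5.4},
  {"dx": 0,"dy": 0,"dz": 1.5,"ax": 0,"ay": 0,"az": 0,"fingers": 5.4},
  {"dx": 0,"dy": 0,"dz": 1,"ax": 0,"ay": 0,"az": 0,"fingers": 5.4},
  {"dx": 0,"dy": 0,"dz": 0.5,"ax": 0,"ay": 0,"az": 0,"fingers": 5.4},
  {"dx": 0,"dy": 0,"dz": 0.5,"ax": 0,"ay": 0,"az": 0,"fingers": 5.4},
  {"dx": 0,"dy": 0,"dz": 0.3,"ax": 0,"ay": 0,"az": 0,"fingers": 5.4},
  {"dx": 0,"dy": 0,"dz": 0,"ax": 0,"ay": 0,"az": 0,"fingers": 5.4},
])

```text
clock: 16.2
eef_pos: [0.4312, 0.0002, 0.0024]
tool_rot: [-3.138, -0.002, -0.17]
ft_force: [0.4, -0.2, 0.9]
opening: 0.635
finger_force: 0.0
```

```bash
python3 - <<'E'
from nav import *
import cv2
from bench import vision
im,d=vision.snapshot("side"); cv2.imwrite("pics/s3.png",cv2.resize(im[130:280,150:350],(800,600),interpolation=3))
go(((.429,.0005,.001),-9.7))
E
```

```text
at [4.31e-01 2.00e-04 2.30e-03] rpy [-3.139e+00 -2.000e-03 -1.690e-01] t 16.25 F [ 0.7 -0.8 -0.1] op 5.41 q [-0.55  0.82  0.63  2.4  -1.53  0.45 -0.31]
turn [-0.003 -0.002 -0.   ] shift cm [-0.2   0.    0.13]
```

View pics/s3.png

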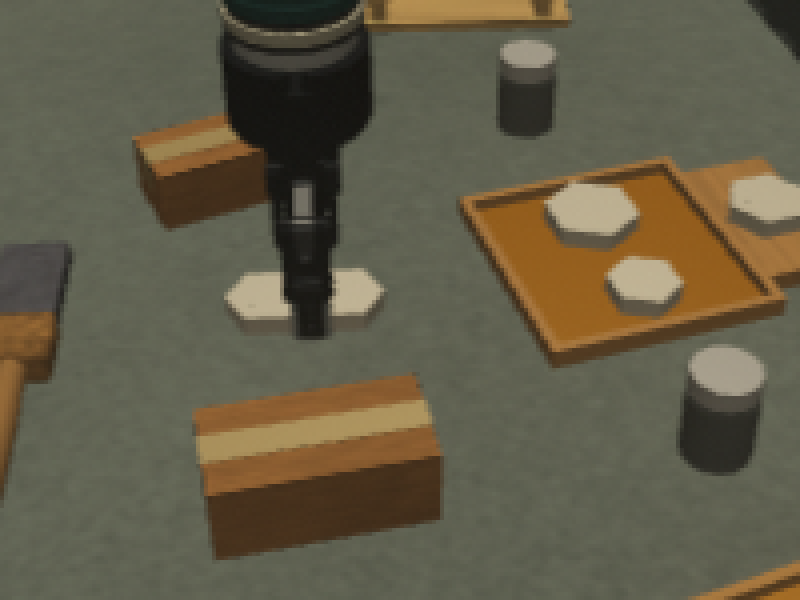

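Emit:
drive_tool([
  {"dx": 0,"dy": 0,"dz": 0.1,"ax": 0,"ay": 0,"az": 0,"fingers": 4.6},
  {"dx": 0,"dy": 0,"dz": 0,"ax": 0,"ay": 0,"az": 0,"fingers": 3.6},
  {"dx": 0,"dy": 0,"dz": 0,"ax": 0,"ay": 0,"az": 0,"fingers": 3.6},
  {"dx": 0,"dy": 0,"dz": 0,"ax": 0,"ay": 0,"az": 0,"fingers": 3.6},
  {"dx": 0,"dy": 0,"dz": 0,"ax": 0,"ay": 0,"az": 0,"fingers": 3.6},
  {"dx": 0,"dy": 0,"dz": 0,"ax": 0,"ay": 0,"az": 0,"fingers": 3.6},
], newtons=40)

```text
clock: 16.85
eef_pos: [0.4306, -0.0002, 0.0012]
tool_rot: [-3.14, -0.001, -0.169]
ft_force: [-0.9, 1.1, 6.4]
opening: 0.454
finger_force: 40.1
```

```bash
python3 - <<'E'
from nav import *
p=ctrl.observe()["eef_pos"]
go((p+[0,0,.1],-9.7),(PT(0,0,p[2]+.1),8.4),(PT(0,0,p[2]+.0045),8.4))
E
```

```text
at [ 4.306e-01 -2.000e-04  1.200e-03] rpy [-3.14e+00 -1.00e-03 -1.69e-01] t 16.85 F [-0.9  1.1  6.4] op 3.88 q [-0.53  0.81  0.61  2.4  -1.53  0.43 -0.31]
turn [-0.001 -0.001 -0.   ] shift cm [  0.   0. -10.]
turn [ 0.     0.    -0.316] shift cm [12.67 34.3   0.  ]
turn [0. 0. 0.] shift cm [ 0.   -0.    9.55]
```

Emit:
drive_tool([
  {"dx": 0,"dy": 0,"dz": -0.6,"ax": 0,"ay": 0,"az": 0,"fingers": 3.6},
  {"dx": 0,"dy": 0,"dz": -2.4,"ax": 0,"ay": 0,"az": -0.1,"fingers": 3.6},
  {"dx": 0,"dy": 0,"dz": -3.5,"ax": 0,"ay": 0,"az": -0.1,"fingers": 3.6},
  {"dx": 0,"dy": 0,"dz": -3.5,"ax": 0,"ay": 0,"az": -0.115,"fingers": 3.6},
  {"dx": 1.27,"dy": 3.43,"dz": 0,"ax": 0,"ay": 0,"az": 0,"fingers": 3.6},
  {"dx": 1.27,"dy": 3.43,"dz": 0,"ax": 0,"ay": 0,"az": 0,"fingers": 3.6},
  {"dx": 1.27,"dy": 3.43,"dz": 0,"ax": 0,"ay": 0,"az": 0,"fingers": 3.6},
  {"dx": 1.27,"dy": 3.43,"dz": 0,"ax": 0,"ay": 0,"az": 0,"fingers": 3.6},
  {"dx": 1.27,"dy": 3.43,"dz": 0,"ax": 0,"ay": 0,"az": 0,"fingers": 3.6},
  {"dx": 1.27,"dy": 3.43,"dz": 0,"ax": 0,"ay": 0,"az": 0,"fingers": 3.6},
  {"dx": 1.27,"dy": 3.43,"dz": 0,"ax": 0,"ay": 0,"az": 0,"fingers": 3.6},
  {"dx": 1.27,"dy": 3.43,"dz": 0,"ax": 0,"ay": 0,"az": 0,"fingers": 3.6},
])

```text
clock: 18.05
eef_pos: [0.5705, -0.2577, 0.1001]
tool_rot: [-3.14, 0.001, 0.146]
ft_force: [0.9, -0.1, -1.2]
opening: 0.45
finger_force: 40.9
```

```bash
python3 - <<'E'
from nav import *
print(ctrl.observe()["finger_force"])
go((PT(0,0,.1),8.4),(PT(0,0,.0055),8.4))
E
```

```text
40.89366156142205
at [ 0.5705 -0.2577  0.1001] rpy [-3.14e+00  1.00e-03  1.46e-01] t 18.05 F [ 0.9 -0.1 -1.2] op 3.84 q [-0.18  0.81  0.84  1.95 -0.86  0.79 -0.26]
turn [-0.001  0.001 -0.001] shift cm [2.59 6.79 0.01]
turn [0. 0. 0.] shift cm [ 0.   -0.    9.45]
```

Emit:
drive_tool([
  {"dx": 1.3,"dy": 3.4,"dz": 0,"ax": 0,"ay": 0,"az": 0,"fingers": 3.6},
  {"dx": 1.3,"dy": 3.4,"dz": 0,"ax": 0,"ay": 0,"az": 0,"fingers": 3.6},
  {"dx": 0,"dy": 0,"dz": 3,"ax": 0,"ay": 0,"az": 0,"fingers": 3.6},
  {"dx": 0,"dy": 0,"dz": 3,"ax": 0,"ay": 0,"az": 0,"fingers": 3.6},
  {"dx": 0,"dy": 0,"dz": 1.5,"ax": 0,"ay": 0,"az": 0,"fingers": 3.6},
  {"dx": 0,"dy": 0,"dz": 0.8,"ax": 0,"ay": 0,"az": 0,"fingers": 3.6},
  {"dx": 0,"dy": 0,"dz": 0.5,"ax": 0,"ay": 0,"az": 0,"fingers": 3.6},
  {"dx": 0,"dy": 0,"dz": 0.3,"ax": 0,"ay": 0,"az": 0,"fingers": 3.6},
  {"dx": 0,"dy": 0,"dz": 0.2,"ax": 0,"ay": 0,"az": 0,"fingers": 3.6},
  {"dx": 0,"dy": 0,"dz": 0.1,"ax": 0,"ay": 0,"az": 0,"fingers": 3.6},
  {"dx": 0,"dy": 0,"dz": 0.05,"ax": 0,"ay": 0,"az": 0,"fingers": 3.6},
  {"dx": 0,"dy": 0,"dz": 0,"ax": 0,"ay": 0,"az": 0,"fingers": 3.6},
])

```text
clock: 19.25
eef_pos: [0.6062, -0.3205, 0.0063]
tool_rot: [-3.141, -0.001, 0.146]
ft_force: [1.3, 0.3, -0.8]
opening: 0.453
finger_force: 40.9
```

Emit:
drive_tool([
  {"dx": 0,"dy": 0,"dz": 0.04,"ax": 0,"ay": 0,"az": 0,"fingers": 3.6},
  {"dx": 0,"dy": 0,"dz": 0.04,"ax": 0,"ay": 0,"az": 0,"fingers": 3.6},
  {"dx": 0,"dy": 0,"dz": 0,"ax": 0,"ay": 0,"az": 0,"fingers": 3.6},
])

```text
clock: 19.55
eef_pos: [0.6061, -0.3205, 0.0053]
tool_rot: [-3.141, -0.001, 0.146]
ft_force: [-1.4, 1.3, 1.4]
opening: 0.454
finger_force: 41.1
```

Emit:
drive_tool([
  {"dx": 0,"dy": 0,"dz": 0.04,"ax": 0,"ay": 0,"az": 0,"fingers": 3.6},
  {"dx": 0,"dy": 0,"dz": 0.04,"ax": 0,"ay": 0,"az": 0,"fingers": 3.6},
  {"dx": 0,"dy": 0,"dz": 0,"ax": 0,"ay": 0,"az": 0,"fingers": 3.6},
])

```text
clock: 19.85
eef_pos: [0.6061, -0.3205, 0.0053]
tool_rot: [-3.14, -0.001, 0.146]
ft_force: [-1.1, 1.7, 6.1]
opening: 0.451
finger_force: 41.7
```

```bash
python3 - <<'E'
from nav import *
p=ctrl.observe()["eef_pos"]
go((p+[0,0,.12],8.4),((.418,-.142,p[2]+.12),-.5),((.418,-.142,.008),-.5))
E
```

```text
at [ 0.6061 -0.3205  0.0053] rpy [-3.14e+00 -1.00e-03  1.46e-01] t 19.85 F [-1.1  1.7  6.1] op 3.85 q [-0.03  0.97  0.73  1.83 -0.96  0.74 -0.18]
turn [-0.001 -0.001 -0.001] shift cm [  0.   0. -12.]
turn [ 0.    -0.     0.155] shift cm [-18.97 -17.68  -0.  ]
turn [0. 0. 0.] shift cm [ 0.   -0.   11.73]
```

Emit:
drive_tool([
  {"dx": 0,"dy": 0,"dz": 0,"ax": 0,"ay": 0,"az": 0,"fingers": 4.2},
  {"dx": 0,"dy": 0,"dz": 0,"ax": 0,"ay": 0,"az": 0,"fingers": 4.8},
  {"dx": 0,"dy": 0,"dz": 0,"ax": 0,"ay": 0,"az": 0,"fingers": 5.4},
  {"dx": 0,"dy": 0,"dz": 0,"ax": 0,"ay": 0,"az": 0,"fingers": 5.4},
  {"dx": 0,"dy": 0,"dz": -0.5,"ax": 0,"ay": 0,"az": 0,"fingers": 5.4},
  {"dx": 0,"dy": 0,"dz": -1.5,"ax": 0,"ay": 0,"az": 0,"fingers": 5.4},
  {"dx": 0,"dy": 0,"dz": -5,"ax": 0,"ay": 0,"az": 0,"fingers": 7.4},
  {"dx": 0,"dy": 0,"dz": -5,"ax": 0,"ay": 0,"az": 0,"fingers": 7.4},
  {"dx": 0,"dy": 0,"dz": 0,"ax": 0,"ay": 0,"az": 0.08,"fingers": 7.4},
  {"dx": 0,"dy": 0,"dz": 0,"ax": 0,"ay": 0,"az": 0.075,"fingers": 7.4},
])

```text
clock: 20.85
eef_pos: [0.6072, -0.3218, 0.1283]
tool_rot: [3.14, -0.005, -0.013]
ft_force: [0.4, 1.3, 0.3]
opening: 0.863
finger_force: 0.0
```

Emit:
drive_tool([
  {"dx": -2.74,"dy": -2.54,"dz": 0,"ax": 0,"ay": 0,"az": 0,"fingers": 7.4},
  {"dx": -2.74,"dy": -2.54,"dz": 0,"ax": 0,"ay": 0,"az": 0,"fingers": 7.4},
  {"dx": -2.74,"dy": -2.54,"dz": 0,"ax": 0,"ay": 0,"az": 0,"fingers": 7.4},
  {"dx": -2.74,"dy": -2.54,"dz": 0,"ax": 0,"ay": 0,"az": 0,"fingers": 7.4},
  {"dx": -2.74,"dy": -2.54,"dz": 0,"ax": 0,"ay": 0,"az": 0,"fingers": 7.4},
  {"dx": -2.74,"dy": -2.54,"dz": 0,"ax": 0,"ay": 0,"az": 0,"fingers": 7.4},
  {"dx": -2.74,"dy": -2.54,"dz": 0,"ax": 0,"ay": 0,"az": 0,"fingers": 7.4},
  {"dx": 0,"dy": 0,"dz": 3,"ax": 0,"ay": 0,"az": 0,"fingers": 7.4},
  {"dx": 0,"dy": 0,"dz": 2,"ax": 0,"ay": 0,"az": 0,"fingers": 7.4},
  {"dx": 0,"dy": 0,"dz": 0,"ax": 0,"ay": 0,"az": 0,"fingers": 7.4},
])

```text
clock: 21.85
eef_pos: [0.4153, -0.1403, 0.074]
tool_rot: [-3.139, 0.001, -0.009]
ft_force: [-0.5, -0.5, 0.0]
opening: 0.868
finger_force: 0.0
```

```bash
python3 - <<'E'
from nav import *
from h import *
np.set_printoptions(precision=4,suppress=True)
go(((.416,-.142,.011),-.5))
im,d=vision.snapshot("top"); cv2.imwrite("pics/t4.png",im)
H=cv2.cvtColor(im,cv2.COLOR_BGR2HSV); m=((H[...,2]>140)&(H[...,1]<85)).astype(np.uint8)*255
for nm,P in(("L",HT(0,.034,.016)),("S",HT(0,-.036,.016)),("P",PT(0,0,.016))):
    u,v=proj("top",P)[0].round().astype(int); c,a,A=blob(m,u,v,40); print(nm,A,onplane("top",a,.016)[0],"want",P)
E
```

```text
at [ 0.4153 -0.1403  0.074 ] rpy [-3.139  0.001 -0.009] t 21.85 F [-0.5 -0.5  0. ] op 7.41 q [-0.31  0.68  0.76  2.37 -1.11  0.51 -0.2 ]
turn [-0.002  0.001 -0.001] shift cm [0.07 0.17 6.3 ]
L 269.5 [0.6103 0.0349 0.016 ] want (np.float64(0.6099775939065409), np.float64(0.033865396223966164), 0.016)
S 153.0 [ 0.6172 -0.037   0.016 ] want (np.float64(0.6162001946871919), np.float64(-0.0358574783547877), 0.016)
P 389.0 [ 0.6032 -0.32    0.016 ] want (np.float64(0.606), np.float64(-0.321), 0.016)
```

View pics/t4.png

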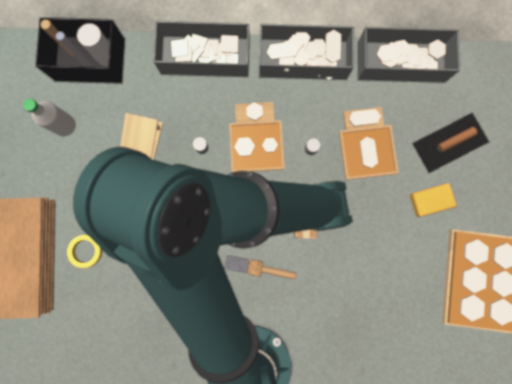

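Emit:
drive_tool([
  {"dx": 0.05,"dy": 0.17,"dz": 2,"ax": 0,"ay": 0,"az": 0,"fingers": 7.4},
  {"dx": 0,"dy": 0,"dz": 2,"ax": 0,"ay": 0,"az": 0,"fingers": 7.4},
  {"dx": 0,"dy": 0,"dz": 1.3,"ax": 0,"ay": 0,"az": 0,"fingers": 7.4},
  {"dx": 0,"dy": 0,"dz": 0.7,"ax": 0,"ay": 0,"az": 0,"fingers": 7.4},
  {"dx": 0,"dy": 0,"dz": 0.3,"ax": 0,"ay": 0,"az": 0,"fingers": 7.4},
  {"dx": 0,"dy": 0,"dz": 0,"ax": 0,"ay": 0,"az": 0,"fingers": 6.4},
  {"dx": 0,"dy": 0,"dz": 0,"ax": 0,"ay": 0,"az": 0,"fingers": 5.2},
  {"dx": 0,"dy": 0,"dz": 0,"ax": 0,"ay": 0,"az": 0,"fingers": 5.2},
  {"dx": 0,"dy": 0,"dz": 0,"ax": 0,"ay": 0,"az": 0,"fingers": 5.2},
  {"dx": 0,"dy": 0,"dz": 0,"ax": 0,"ay": 0,"az": 0,"fingers": 5.2},
  {"dx": 0,"dy": 0,"dz": 0,"ax": 0,"ay": 0,"az": 0,"fingers": 5.2},
], newtons=50)

```text
clock: 23.0
eef_pos: [0.4171, -0.1426, 0.0123]
tool_rot: [-3.141, -0.002, -0.009]
ft_force: [0.6, -0.1, 6.4]
opening: 0.669
finger_force: 54.1
```

```bash
python3 - <<'E'
from nav import *
s=ctrl.observe();p=s["eef_pos"];q,R=bed(.080,.06)
print(R.as_euler("xyz"))
go((p+[0,0,.14],0),(q+[0,0,.08],R),(bed(.07,.02)))
E
```

```text
[ 3.14159265 -0.26       -0.19      ]
at [ 0.4171 -0.1426  0.0123] rpy [-3.141e+00 -2.000e-03 -9.000e-03] t 23.0 F [ 0.6 -0.1  6.4] op 5.71 q [-0.16  0.76  0.54  2.38 -1.38  0.37  0.04]
turn [-0.001 -0.002 -0.009] shift cm [  0.   0. -14.]
turn [-0.025  0.259  0.189] shift cm [  8.9  -50.02  -1.38]
turn [0. 0. 0.] shift cm [-3.06 -0.   11.73]
```

Emit:
drive_tool([
  {"dx": 0,"dy": 0,"dz": -0.5,"ax": 0,"ay": 0,"az": 0,"fingers": 5.2},
  {"dx": 0,"dy": 0,"dz": -1.5,"ax": 0,"ay": 0,"az": 0,"fingers": 5.2},
  {"dx": 0,"dy": 0,"dz": -3,"ax": 0,"ay": 0,"az": 0,"fingers": 5.2},
  {"dx": 0,"dy": 0,"dz": -3,"ax": 0,"ay": 0,"az": 0,"fingers": 5.2},
  {"dx": 0,"dy": 0,"dz": -3,"ax": 0,"ay": 0,"az": 0,"fingers": 5.2},
  {"dx": 0,"dy": 0,"dz": -3,"ax": 0,"ay": 0,"az": 0,"fingers": 5.2},
  {"dx": 1.46,"dy": -3.96,"dz": -0.3,"ax": 0,"ay": 0,"az": 0,"fingers": 5.2},
  {"dx": 1.46,"dy": -3.96,"dz": -0.3,"ax": 0,"ay": 0,"az": 0,"fingers": 5.2},
  {"dx": 1.46,"dy": -3.96,"dz": -0.3,"ax": 0,"ay": 0,"az": 0,"fingers": 5.2},
  {"dx": 1.46,"dy": -3.96,"dz": -0.3,"ax": 0,"ay": 0,"az": 0,"fingers": 5.2},
  {"dx": 1.46,"dy": -3.96,"dz": -0.3,"ax": 0,"ay": 0,"az": 0,"fingers": 5.2},
  {"dx": 1.46,"dy": -3.96,"dz": -0.3,"ax": 0,"ay": 0,"az": 0,"fingers": 5.2},
], newtons=50)

```text
clock: 24.2
eef_pos: [0.5052, 0.096, 0.1696]
tool_rot: [3.142, 0.001, -0.009]
ft_force: [0.8, -1.1, -4.2]
opening: 0.675
finger_force: 55.2
```

Emit:
drive_tool([
  {"dx": 1.46,"dy": -3.96,"dz": -0.3,"ax": 0,"ay": 0,"az": 0,"fingers": 5.2},
  {"dx": 1.46,"dy": -3.96,"dz": -0.3,"ax": 0,"ay": 0,"az": 0,"fingers": 5.2},
  {"dx": 1.46,"dy": -3.96,"dz": -0.3,"ax": 0,"ay": 0,"az": 0,"fingers": 5.2},
  {"dx": 1.46,"dy": -3.96,"dz": -0.3,"ax": 0,"ay": 0,"az": 0,"fingers": 5.2},
  {"dx": 1.46,"dy": -3.96,"dz": -0.3,"ax": 0,"ay": 0,"az": 0,"fingers": 5.2},
  {"dx": 1.46,"dy": -3.96,"dz": -0.3,"ax": 0,"ay": 0,"az": 0,"fingers": 5.2},
  {"dx": 0,"dy": 0,"dz": 0,"ax": -0.006,"ay": 0.065,"az": 0.045,"fingers": 5.2},
  {"dx": 0,"dy": 0,"dz": 0,"ax": -0.006,"ay": 0.065,"az": 0.045,"fingers": 5.2},
  {"dx": 0,"dy": 0,"dz": 0,"ax": -0.006,"ay": 0.065,"az": 0.045,"fingers": 5.2},
  {"dx": 0,"dy": 0,"dz": 0,"ax": -0.006,"ay": 0.065,"az": 0.045,"fingers": 5.2},
])

```text
clock: 25.2
eef_pos: [0.5941, 0.3306, 0.187]
tool_rot: [3.141, -0.261, -0.192]
ft_force: [0.3, -0.4, -4.3]
opening: 0.672
finger_force: 55.3
```

```bash
python3 - <<'E'
from nav import *
import cv2
from bench import vision
print(ctrl.observe()["finger_force"])
go(bed(.075,.06),bed(.075,.020))
im,d=vision.snapshot("side"); cv2.imwrite("pics/s5.png",cv2.resize(im[40:190,170:370],(800,600),interpolation=3)); np.savez("s5.npz",im=im,d=d)
E
```

```text
55.31903028488159
at [0.5941 0.3306 0.187 ] rpy [ 3.141 -0.261 -0.192] t 25.2 F [ 0.3 -0.4 -4.3] op 5.74 q [-1.36  0.86  1.18  1.92 -0.96  0.79 -1.51]
turn [ 0.001 -0.001 -0.002] shift cm [-2.72 -0.21  7.53]
turn [0. 0. 0.] shift cm [-0. -0.  4.]
```

View pics/s5.png

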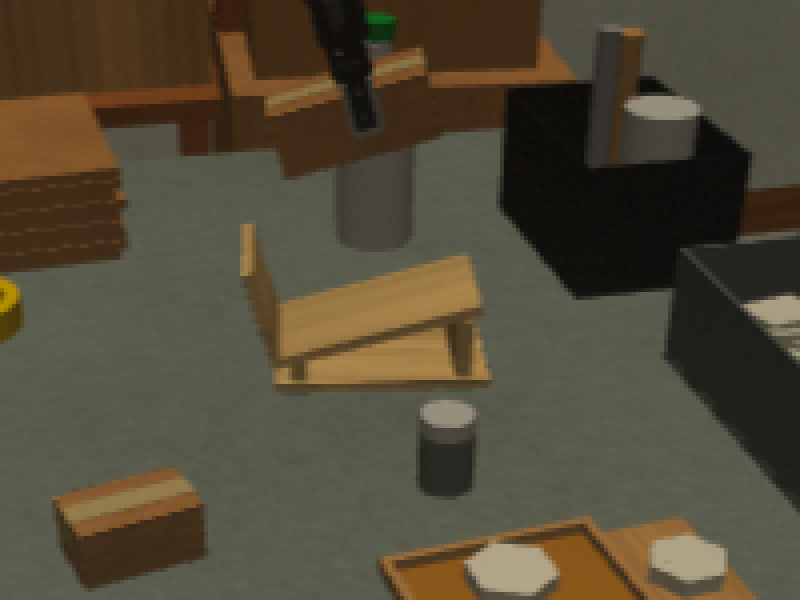

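Emit:
drive_tool([
  {"dx": -1.5,"dy": -0.1,"dz": 0,"ax": 0,"ay": 0,"az": 0,"fingers": 5.2},
  {"dx": -1.5,"dy": -0.1,"dz": 0,"ax": 0,"ay": 0,"az": -0.002,"fingers": 5.2},
  {"dx": 0,"dy": 0,"dz": 3,"ax": 0,"ay": 0,"az": 0,"fingers": 5.2},
  {"dx": 0,"dy": 0,"dz": 3,"ax": 0,"ay": 0,"az": 0,"fingers": 5.2},
  {"dx": 0,"dy": 0,"dz": 2.5,"ax": 0,"ay": 0,"az": 0,"fingers": 5.2},
  {"dx": 0,"dy": 0,"dz": 1.5,"ax": 0,"ay": 0,"az": 0,"fingers": 5.2},
  {"dx": 0,"dy": 0,"dz": 0.8,"ax": 0,"ay": 0,"az": 0,"fingers": 5.2},
  {"dx": 0,"dy": 0,"dz": 0.5,"ax": 0,"ay": 0,"az": 0,"fingers": 5.2},
  {"dx": 0,"dy": 0,"dz": 0,"ax": 0,"ay": 0,"az": 0,"fingers": 5.2},
])

```text
clock: 26.15
eef_pos: [0.5966, 0.3329, 0.071]
tool_rot: [3.142, -0.261, -0.188]
ft_force: [-0.0, -0.2, -3.7]
opening: 0.665
finger_force: 55.2
```

```bash
python3 - <<'E'
from nav import *
from h import *
np.set_printoptions(precision=4,suppress=True)
go(bed(.072,.0123),bed(.061,.0123))
im,d=vision.snapshot("side"); cv2.imwrite("pics/s6.png",cv2.resize(im[80:155,220:320],(800,600),interpolation=3)); np.savez("s6.npz",im=im,d=d)
t,dt=vision.snapshot("top"); np.savez("t6.npz",im=t,d=dt)
E
```

```text
at [0.5966 0.3329 0.071 ] rpy [ 3.142 -0.261 -0.188] t 26.15 F [-0.  -0.2 -3.7] op 5.68 q [-1.26  0.96  0.98  1.97 -1.16  0.61 -1.37]
turn [-0.    -0.001  0.002] shift cm [-0.23  0.07  1.04]
turn [0. 0. 0.] shift cm [-1.1 -0.   0. ]
```

View pics/s6.png

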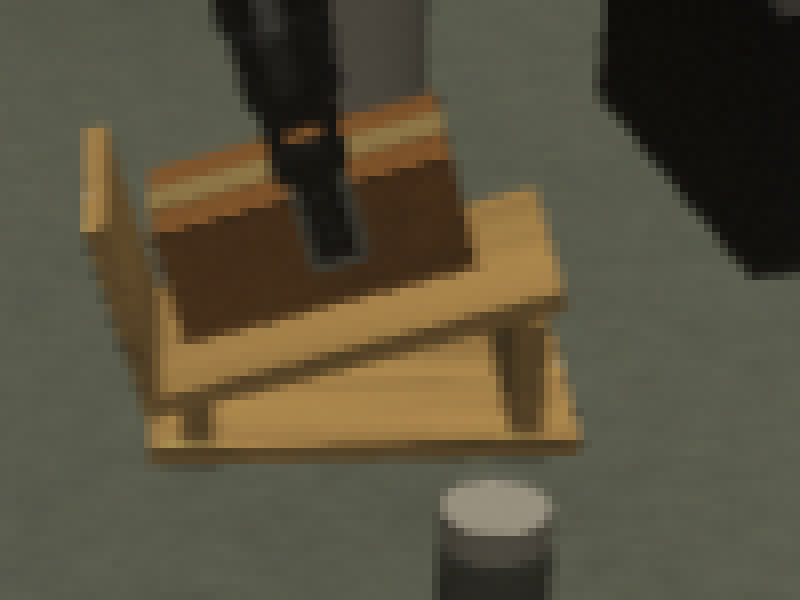

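Emit:
drive_tool([
  {"dx": -0.1,"dy": 0.07,"dz": 0.4,"ax": 0,"ay": 0,"az": 0,"fingers": 5.2},
  {"dx": 0,"dy": 0,"dz": 0.3,"ax": 0,"ay": 0,"az": 0,"fingers": 5.2},
  {"dx": 0,"dy": 0,"dz": 0.1,"ax": 0,"ay": 0,"az": 0,"fingers": 5.2},
  {"dx": 0,"dy": 0,"dz": 0,"ax": 0,"ay": 0,"az": 0,"fingers": 5.2},
])

```text
clock: 26.65
eef_pos: [0.5972, 0.332, 0.0626]
tool_rot: [3.141, -0.261, -0.188]
ft_force: [0.2, -0.5, -3.5]
opening: 0.667
finger_force: 55.3
```

Emit:
drive_tool([
  {"dx": 0,"dy": 0,"dz": 0.1,"ax": 0,"ay": 0,"az": 0,"fingers": 5.2},
  {"dx": 0,"dy": 0,"dz": 0,"ax": 0,"ay": 0,"az": 0,"fingers": 5.2},
])

```text
clock: 26.85
eef_pos: [0.5976, 0.3319, 0.0618]
tool_rot: [3.141, -0.261, -0.188]
ft_force: [-0.1, -0.3, -3.9]
opening: 0.674
finger_force: 55.3
```

Emit:
drive_tool([
  {"dx": -0.4,"dy": 0,"dz": 0,"ax": 0,"ay": 0,"az": 0,"fingers": 5.2},
  {"dx": -0.3,"dy": 0,"dz": 0,"ax": 0,"ay": 0,"az": 0,"fingers": 5.2},
  {"dx": -0.1,"dy": 0,"dz": 0,"ax": 0,"ay": 0,"az": 0,"fingers": 5.2},
  {"dx": 0,"dy": 0,"dz": 0,"ax": 0,"ay": 0,"az": 0,"fingers": 5.2},
])

```text
clock: 27.25
eef_pos: [0.5895, 0.3336, 0.0596]
tool_rot: [3.141, -0.26, -0.188]
ft_force: [0.6, 1.0, -4.2]
opening: 0.669
finger_force: 55.3
```

```bash
python3 - <<'E'
from nav import *
go(bed(.061,.0123))
E
```

```text
at [0.5895 0.3336 0.0596] rpy [ 3.141 -0.26  -0.188] t 27.25 F [ 0.6  1.  -4.2] op 5.72 q [-1.26  0.96  0.96  1.99 -1.19  0.59 -1.36]
turn [-0.    -0.     0.002] shift cm [-0.35 -0.    0.12]
```

Emit:
drive_tool([
  {"dx": -0.15,"dy": 0,"dz": 0,"ax": 0,"ay": 0,"az": 0,"fingers": 5.2},
  {"dx": -0.1,"dy": 0,"dz": 0,"ax": 0,"ay": 0,"az": 0,"fingers": 5.2},
  {"dx": 0,"dy": 0,"dz": 0,"ax": 0,"ay": 0,"az": 0,"fingers": 5.2},
])

```text
clock: 27.55
eef_pos: [0.5874, 0.3339, 0.0591]
tool_rot: [3.141, -0.261, -0.188]
ft_force: [-0.2, -0.5, -4.2]
opening: 0.672
finger_force: 55.3
```

Emit:
drive_tool([
  {"dx": -0.1,"dy": 0,"dz": 0,"ax": 0,"ay": 0,"az": 0,"fingers": 5.2},
  {"dx": 0,"dy": 0,"dz": 0,"ax": 0,"ay": 0,"az": 0,"fingers": 5.2},
])

```text
clock: 27.75
eef_pos: [0.5872, 0.3339, 0.0592]
tool_rot: [3.142, -0.262, -0.189]
ft_force: [1.0, -0.7, -3.7]
opening: 0.669
finger_force: 55.4
```

Emit:
drive_tool([
  {"dx": -0.1,"dy": 0,"dz": 0,"ax": 0,"ay": 0,"az": 0,"fingers": 5.2},
  {"dx": 0,"dy": 0,"dz": 0,"ax": 0,"ay": 0,"az": 0,"fingers": 5.2},
  {"dx": 0,"dy": 0,"dz": 0,"ax": 0,"ay": 0,"az": 0,"fingers": 5.2},
])

```text
clock: 28.05
eef_pos: [0.5871, 0.3338, 0.0593]
tool_rot: [-3.142, -0.264, -0.189]
ft_force: [4.5, 0.0, -3.8]
opening: 0.671
finger_force: 55.3
```

Emit:
drive_tool([
  {"dx": 0,"dy": 0,"dz": 0.08,"ax": 0,"ay": 0,"az": 0,"fingers": 5.2},
  {"dx": 0,"dy": 0,"dz": 0,"ax": 0,"ay": 0,"az": 0,"fingers": 5.2},
])

```text
clock: 28.25
eef_pos: [0.5873, 0.3339, 0.0587]
tool_rot: [-3.141, -0.263, -0.189]
ft_force: [3.6, -0.5, -1.4]
opening: 0.672
finger_force: 55.6
```

Emit:
drive_tool([
  {"dx": 0,"dy": 0,"dz": 0.05,"ax": 0,"ay": 0,"az": 0,"fingers": 5.2},
  {"dx": 0,"dy": 0,"dz": 0,"ax": 0,"ay": 0,"az": 0,"fingers": 5.2},
])

```text
clock: 28.45
eef_pos: [0.5874, 0.3339, 0.0583]
tool_rot: [-3.141, -0.263, -0.189]
ft_force: [4.9, -0.7, 0.4]
opening: 0.673
finger_force: 55.7
```

```bash
python3 - <<'E'
from nav import *
go(bed(.0575,.0123))
E
```

```text
at [0.5874 0.3339 0.0583] rpy [-3.141 -0.263 -0.189] t 28.45 F [ 4.9 -0.7  0.4] op 5.75 q [-1.27  0.96  0.95  1.99 -1.19  0.58 -1.35]
turn [-0.001 -0.003  0.001] shift cm [-0.46 -0.01  0.05]
```

Emit:
drive_tool([
  {"dx": 0,"dy": 0,"dz": 0.05,"ax": 0,"ay": 0,"az": 0,"fingers": 5.2},
  {"dx": 0,"dy": 0,"dz": 0,"ax": 0,"ay": 0,"az": 0,"fingers": 5.9},
  {"dx": 0,"dy": 0,"dz": 0,"ax": 0,"ay": 0,"az": 0,"fingers": 6.5},
  {"dx": 0,"dy": 0,"dz": 0,"ax": 0,"ay": 0,"az": 0,"fingers": 7.4},
  {"dx": 0,"dy": 0,"dz": 0,"ax": 0,"ay": 0,"az": 0,"fingers": 7.4},
  {"dx": 0,"dy": 0,"dz": -0.5,"ax": 0,"ay": 0,"az": 0,"fingers": 7.4},
  {"dx": 0,"dy": 0,"dz": -1.5,"ax": 0,"ay": 0,"az": 0,"fingers": 7.4},
  {"dx": 0,"dy": 0,"dz": -4,"ax": 0,"ay": 0,"az": 0,"fingers": 7.4},
  {"dx": 0,"dy": 0,"dz": -4,"ax": 0,"ay": 0,"az": 0,"fingers": 7.4},
  {"dx": 0,"dy": 0,"dz": -3,"ax": 0,"ay": 0,"az": 0,"fingers": 7.4},
])

```text
clock: 29.45
eef_pos: [0.5532, 0.3403, 0.1858]
tool_rot: [-3.14, -0.262, -0.189]
ft_force: [-0.4, 0.7, -0.8]
opening: 0.867
finger_force: 0.0
```

```bash
python3 - <<'E'
from nav import *
# small carton centre (.3925,.126) yaw 12.7; grasp 12 mm to the far end
a=np.radians(12.7); g=np.array([.3925+.013*np.cos(a),.126+.013*np.sin(a),0]); print(g, np.hypot(*g[:2]))
go((ctrl.observe()["eef_pos"],12.7),(g+[0,0,.14],12.7),(g+[0,0,.011],12.7))
E
```

```text
[0.40518195 0.128858   0.        ] 0.425178546244313
at [0.5532 0.3403 0.1858] rpy [-3.14  -0.262 -0.189] t 29.45 F [-0.4  0.7 -0.8] op 7.4 q [-1.44  0.84  1.19  1.99 -0.96  0.76 -1.53]
turn [ 0.053 -0.259 -0.408] shift cm [0. 0. 0.]
turn [0. 0. 0.] shift cm [-19.09  17.37   4.58]
turn [0. 0. 0.] shift cm [ 0.  -0.  12.9]
```

Emit:
drive_tool([
  {"dx": 0,"dy": 0,"dz": 0,"ax": 0.013,"ay": -0.065,"az": -0.102,"fingers": 6.8},
  {"dx": 0,"dy": 0,"dz": 0,"ax": 0.013,"ay": -0.065,"az": -0.102,"fingers": 6.8},
  {"dx": 0,"dy": 0,"dz": 0,"ax": 0.013,"ay": -0.065,"az": -0.102,"fingers": 6.8},
  {"dx": 0,"dy": 0,"dz": 0,"ax": 0.013,"ay": -0.065,"az": -0.102,"fingers": 6.8},
  {"dx": -2.73,"dy": 2.48,"dz": 0,"ax": 0,"ay": 0,"az": 0,"fingers": 6.8},
  {"dx": -2.73,"dy": 2.48,"dz": 0.5,"ax": 0,"ay": 0,"az": 0,"fingers": 6.8},
  {"dx": -2.73,"dy": 2.48,"dz": 0.5,"ax": 0,"ay": 0,"az": 0,"fingers": 6.8},
  {"dx": -2.73,"dy": 2.48,"dz": 0.5,"ax": 0,"ay": 0,"az": 0,"fingers": 6.8},
  {"dx": -2.73,"dy": 2.48,"dz": 0.5,"ax": 0,"ay": 0,"az": 0,"fingers": 6.8},
  {"dx": -2.73,"dy": 2.48,"dz": 0.5,"ax": 0,"ay": 0,"az": 0,"fingers": 6.8},
  {"dx": -2.73,"dy": 2.48,"dz": 1,"ax": 0,"ay": 0,"az": 0,"fingers": 6.8},
  {"dx": 0,"dy": 0,"dz": 2,"ax": 0,"ay": 0,"az": 0,"fingers": 6.8},
])

```text
clock: 30.65
eef_pos: [0.4013, 0.125, 0.1296]
tool_rot: [-3.141, 0.004, 0.215]
ft_force: [0.2, 0.1, 0.7]
opening: 0.798
finger_force: 0.0
```

```bash
python3 - <<'E'
from nav import *
from h import *
go(((.4052,.1289,.011),12.7))
for n in("top","side"):
    im,d=vision.snapshot(n); np.savez(n+"7.npz",im=im,d=d)
    if n=="top": a=im[95:195,90:190]
    else: b=im[75:155,220:320]
cv2.imwrite("pics/c7.png",np.hstack([cv2.resize(a,(400,400),interpolation=3),cv2.resize(b,(400,400),interpolation=3)]))
E
```

```text
at [0.4013 0.125  0.1296] rpy [-3.141  0.004  0.215] t 30.65 F [0.2 0.1 0.7] op 6.81 q [-1.07  0.59  0.94  2.38 -0.92  0.6  -0.75]
turn [-0.     0.004 -0.007] shift cm [ 0.47 -0.29 11.86]
```

View pics/c7.png

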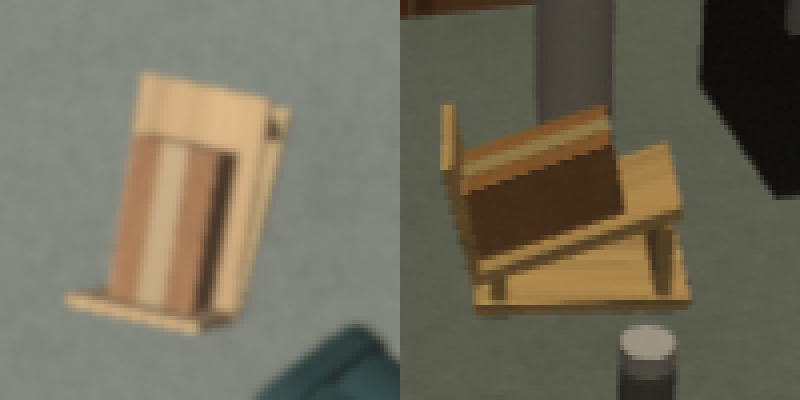

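```bash
python3 - <<'E'
from nav import *
from h import *
np.set_printoptions(precision=4,suppress=True)
B=Ro.from_euler("ZY",[-.19,-.26]); org=np.array([.5317,.3447,.030])
for n in("top","side"):
    for f in("0","7"):
        Q=B.inv().apply(cloud(n,np.load(n+f+".npz")["d"]).reshape(-1,3)-org)
        for lab,lo,hi,u0,u1 in(("bed",-.006,.006,.008,.14),("cartontop",.039,.051,.008,.105)):
            if f=="0" and lab!="bed" : continue
            s=(Q[:,2]>lo)&(Q[:,2]<hi)&(Q[:,0]>u0)&(Q[:,0]<u1)&(abs(Q[:,1])<.06)
            if f=="7" and lab=="bed": s&=(Q[:,0]>.118)
            q=Q[s]; E=[]
            for b in np.arange(u0,u1,.01):
                k=q[(q[:,0]>=b)&(q[:,0]<b+.01),1]
                if len(k)>4: E.append((b,k.min(),k.max()))
            E=np.array(E)
            print(n,f,lab,"n",len(q),"z",np.median(q[:,2]),"lat lo/hi",E[:,1].mean(),E[:,2].mean(),"mid",E[:,1:].mean(), "slopes",np.polyfit(E[:,0],E[:,1],1)[0],np.polyfit(E[:,0],E[:,2],1)[0])
            if lab!="bed":
                s=(Q[:,2]>lo)&(Q[:,2]<hi)&(abs(Q[:,1])<.02)&(Q[:,0]>.02)&(Q[:,0]<.14); print("   far end u",np.sort(Q[s,0])[-8:])
E
```

```text
top 0 bed n 1540 z -0.000572945252924848 lat lo/hi -0.04495257359447221 0.04528803086370433 mid 0.00016772863461605878 slopes -0.0006605530745064684 -0.0065074691560079116
top 7 bed n 265 z -0.0006213630735863495 lat lo/hi -0.04489426084566291 0.04579602949363609 mid 0.00045088432398658965 slopes 0.01113315228471074 -0.058304305092670865
top 7 cartontop n 791 z 0.04461805803582292 lat lo/hi -0.030566109982080904 0.027726334184703955 mid -0.001419887898688473 slopes 0.0011308452410832659 0.003065751790712382
   far end u [0.1108 0.1108 0.1108 0.1113 0.1115 0.1117 0.1119 0.112 ]
side 0 bed n 681 z -0.0007685769236811462 lat lo/hi -0.045647563347281754 0.044156499935526776 mid -0.000745531705877492 slopes 0.007454864238811476 -0.05275855956785648
side 7 bed n 116 z -0.0008324551380243807 lat lo/hi -0.04706934292983681 0.0443321402320186 mid -0.0013686013489091105 slopes -0.088074203161026 -0.48014449504205087
side 7 cartontop n 331 z 0.04424505666862077 lat lo/hi -0.032021463738735746 0.026728047261665173 mid -0.002646708238535285 slopes -0.009186259090686308 0.03594095620627762
   far end u [0.1034 0.104  0.1045 0.1049 0.1056 0.1062 0.1067 0.1073]
```

Emit:
drive_tool([
  {"dx": 0.45,"dy": -0.3,"dz": 3,"ax": 0,"ay": 0.004,"az": -0.007,"fingers": 6.8},
  {"dx": 0,"dy": 0,"dz": 3,"ax": 0,"ay": 0,"az": 0,"fingers": 6.8},
  {"dx": 0,"dy": 0,"dz": 2,"ax": 0,"ay": 0,"az": 0,"fingers": 6.8},
  {"dx": 0,"dy": 0,"dz": 1.5,"ax": 0,"ay": 0,"az": 0,"fingers": 6.8},
  {"dx": 0,"dy": 0,"dz": 1.3,"ax": 0,"ay": 0,"az": 0,"fingers": 6.8},
  {"dx": 0,"dy": 0,"dz": 0.7,"ax": 0,"ay": 0,"az": 0,"fingers": 6.8},
  {"dx": 0,"dy": 0,"dz": 0.4,"ax": 0,"ay": 0,"az": 0,"fingers": 6.8},
  {"dx": 0,"dy": 0,"dz": 0,"ax": 0,"ay": 0,"az": 0,"fingers": 6.8},
])

```text
clock: 31.55
eef_pos: [0.4098, 0.1334, 0.0094]
tool_rot: [3.141, -0.002, 0.229]
ft_force: [-0.7, 0.0, 0.1]
opening: 0.798
finger_force: 0.0
```

```bash
python3 - <<'E'
from nav import *
go(((.4052,.1289,.011),12.7))
E
```

```text
at [0.4098 0.1334 0.0094] rpy [ 3.141e+00 -2.000e-03  2.290e-01] t 31.55 F [-0.7  0.   0.1] op 6.82 q [-0.78  0.75  0.5   2.4  -1.43  0.34 -0.32]
turn [ 0.001 -0.002  0.008] shift cm [-0.55  0.33 -0.16]
```

Emit:
drive_tool([
  {"dx": -0.3,"dy": 0.15,"dz": -0.1,"ax": 0,"ay": -0.002,"az": 0.008,"fingers": 6.8},
  {"dx": -0.25,"dy": 0.18,"dz": 0,"ax": 0,"ay": 0,"az": 0,"fingers": 6.8},
  {"dx": 0,"dy": 0,"dz": 0,"ax": 0,"ay": 0,"az": 0,"fingers": 6.8},
])

```text
clock: 31.85
eef_pos: [0.4036, 0.1279, 0.0107]
tool_rot: [3.14, 0.001, 0.22]
ft_force: [-0.2, 0.6, -0.1]
opening: 0.797
finger_force: 0.0
```

Emit:
drive_tool([
  {"dx": 0,"dy": 0,"dz": 0,"ax": 0,"ay": 0,"az": 0,"fingers": 5.8},
  {"dx": 0,"dy": 0,"dz": 0,"ax": 0,"ay": 0,"az": 0,"fingers": 4.4},
  {"dx": 0,"dy": 0,"dz": 0,"ax": 0,"ay": 0,"az": 0,"fingers": 4.4},
  {"dx": 0,"dy": 0,"dz": 0,"ax": 0,"ay": 0,"az": 0,"fingers": 4.4},
  {"dx": 0,"dy": 0,"dz": 0,"ax": 0,"ay": 0,"az": 0,"fingers": 4.4},
  {"dx": 0,"dy": 0,"dz": 0,"ax": 0,"ay": 0,"az": 0,"fingers": 4.4},
], newtons=45)

```text
clock: 32.45
eef_pos: [0.404, 0.1288, 0.0106]
tool_rot: [-3.141, 0.001, 0.22]
ft_force: [-1.2, 0.9, 5.5]
opening: 0.576
finger_force: 46.3
```

```bash
python3 - <<'E'
from nav import *
s=ctrl.observe();p=s["eef_pos"]; a=np.radians(12.7); c=np.array([.3915,.1262]); off=(p[:2]-c)@[np.cos(a),np.sin(a)]
print("off along",off,"lat",(p[:2]-c)@[-np.sin(a),np.cos(a)])
q,R=bed(.04+off+.012,.045+.10)
print(q)
go((p+[0,0,.19],12.7),((q[0],q[1],p[2]+.19),12.7),(q,R))
E
```

```text
off along 0.01272837874897934 lat -0.0001814026685105826
[0.55652131 0.33992637 0.18676695]
at [0.404  0.1288 0.0106] rpy [-3.141e+00  1.000e-03  2.200e-01] t 32.45 F [-1.2  0.9  5.5] op 4.92 q [-0.77  0.75  0.49  2.41 -1.44  0.33 -0.31]
turn [-0.001  0.001 -0.001] shift cm [  0.   0. -19.]
turn [0. 0. 0.] shift cm [ 19.52 -17.24  -0.  ]
turn [-0.054  0.256  0.409] shift cm [-0.36 -0.    1.34]
```

Emit:
drive_tool([
  {"dx": 0,"dy": 0,"dz": -0.5,"ax": 0,"ay": 0,"az": 0,"fingers": 4.4},
  {"dx": 0,"dy": 0,"dz": -1.5,"ax": 0,"ay": 0,"az": 0,"fingers": 4.4},
  {"dx": 0,"dy": 0,"dz": -3,"ax": 0,"ay": 0,"az": 0,"fingers": 4.4},
  {"dx": 0,"dy": 0,"dz": -3.5,"ax": 0,"ay": 0,"az": 0,"fingers": 4.4},
  {"dx": 0,"dy": 0,"dz": -3.5,"ax": 0,"ay": 0,"az": 0,"fingers": 4.4},
  {"dx": 0,"dy": 0,"dz": -3.5,"ax": 0,"ay": 0,"az": 0,"fingers": 4.4},
  {"dx": 0,"dy": 0,"dz": -3.5,"ax": 0,"ay": 0,"az": 0,"fingers": 4.4},
  {"dx": 2.79,"dy": -2.46,"dz": 0,"ax": 0,"ay": 0,"az": 0,"fingers": 4.4},
  {"dx": 2.79,"dy": -2.46,"dz": 0,"ax": 0,"ay": 0,"az": 0,"fingers": 4.4},
  {"dx": 2.79,"dy": -2.46,"dz": 0,"ax": 0,"ay": 0,"az": 0,"fingers": 4.4},
  {"dx": 2.79,"dy": -2.46,"dz": 0,"ax": 0,"ay": 0,"az": 0,"fingers": 4.4},
  {"dx": 2.79,"dy": -2.46,"dz": 0,"ax": 0,"ay": 0,"az": 0,"fingers": 4.4},
])

```text
clock: 33.65
eef_pos: [0.5129, 0.2804, 0.1991]
tool_rot: [3.14, 0.003, 0.221]
ft_force: [0.3, -0.8, -2.7]
opening: 0.576
finger_force: 47.9
```

Emit:
drive_tool([
  {"dx": 2.79,"dy": -2.46,"dz": 0,"ax": 0,"ay": 0,"az": 0,"fingers": 4.4},
  {"dx": 2.79,"dy": -2.46,"dz": 0,"ax": 0,"ay": 0,"az": 0,"fingers": 4.4},
  {"dx": 0,"dy": 0,"dz": 0,"ax": -0.0135,"ay": 0.064,"az": 0.102,"fingers": 4.4},
  {"dx": 0,"dy": 0,"dz": 0,"ax": -0.0135,"ay": 0.064,"az": 0.102,"fingers": 4.4},
  {"dx": 0,"dy": 0,"dz": 0,"ax": -0.0135,"ay": 0.064,"az": 0.102,"fingers": 4.4},
  {"dx": 0,"dy": 0,"dz": 0,"ax": -0.0135,"ay": 0.064,"az": 0.102,"fingers": 4.4},
  {"dx": 0,"dy": 0,"dz": 0,"ax": 0,"ay": 0,"az": 0,"fingers": 4.4},
])

```text
clock: 34.35
eef_pos: [0.553, 0.3406, 0.1969]
tool_rot: [3.136, -0.254, -0.185]
ft_force: [0.5, 0.7, -3.1]
opening: 0.578
finger_force: 47.9
```

```bash
python3 - <<'E'
from nav import *
print(ctrl.observe()["finger_force"])
go(bed(.064,.145),bed(.064,.0655),bed(.064,.0555),bed(.053,.0555))
E
```

```text
47.94812321662903
at [0.553  0.3406 0.1969] rpy [ 3.136 -0.254 -0.185] t 34.35 F [ 0.5  0.7 -3.1] op 4.93 q [-1.44  0.82  1.19  1.97 -0.91  0.77 -1.57]
turn [0.005 0.006 0.005] shift cm [ 0.02 -0.    1.07]
turn [0. 0. 0.] shift cm [ 0.   -0.    7.95]
turn [0. 0. 0.] shift cm [0. 0. 1.]
turn [0. 0. 0.] shift cm [-1.1 -0.  -0. ]
```

Emit:
drive_tool([
  {"dx": 0,"dy": 0,"dz": 0,"ax": 0.005,"ay": 0.006,"az": 0.005,"fingers": 4.4},
  {"dx": 0,"dy": -0.15,"dz": 2.5,"ax": 0,"ay": 0,"az": 0,"fingers": 4.4},
  {"dx": 0,"dy": 0,"dz": 2.5,"ax": 0,"ay": 0,"az": 0,"fingers": 4.4},
  {"dx": 0,"dy": 0,"dz": 1.8,"ax": 0,"ay": 0,"az": 0,"fingers": 4.4},
  {"dx": 0,"dy": 0,"dz": 1,"ax": 0,"ay": 0,"az": 0,"fingers": 4.4},
  {"dx": 0,"dy": 0,"dz": 0.7,"ax": 0,"ay": 0,"az": 0,"fingers": 4.4},
  {"dx": 0,"dy": 0,"dz": 0,"ax": 0,"ay": 0,"az": 0,"fingers": 4.4},
  {"dx": 0,"dy": 0,"dz": 0,"ax": 0,"ay": 0,"az": 0,"fingers": 4.4},
])

```text
clock: 35.15
eef_pos: [0.5798, 0.3368, 0.1186]
tool_rot: [-3.137, -0.266, -0.194]
ft_force: [0.6, 0.4, -2.8]
opening: 0.577
finger_force: 48.0
```

```bash
python3 - <<'E'
from nav import *
from h import *
go(bed(.064,.0555,.0015))
im,d=vision.snapshot("side"); cv2.imwrite("pics/s8.png",cv2.resize(im[75:150,220:320],(800,600),interpolation=3)); np.savez("side8.npz",im=im,d=d)
E
```

```text
at [0.5798 0.3368 0.1186] rpy [-3.137 -0.266 -0.194] t 35.15 F [ 0.6  0.4 -2.8] op 4.93 q [-1.32  0.89  1.03  1.99 -1.05  0.64 -1.46]
turn [-0.004 -0.006 -0.004] shift cm [-0.59 -0.02  1.76]
```

View pics/s8.png

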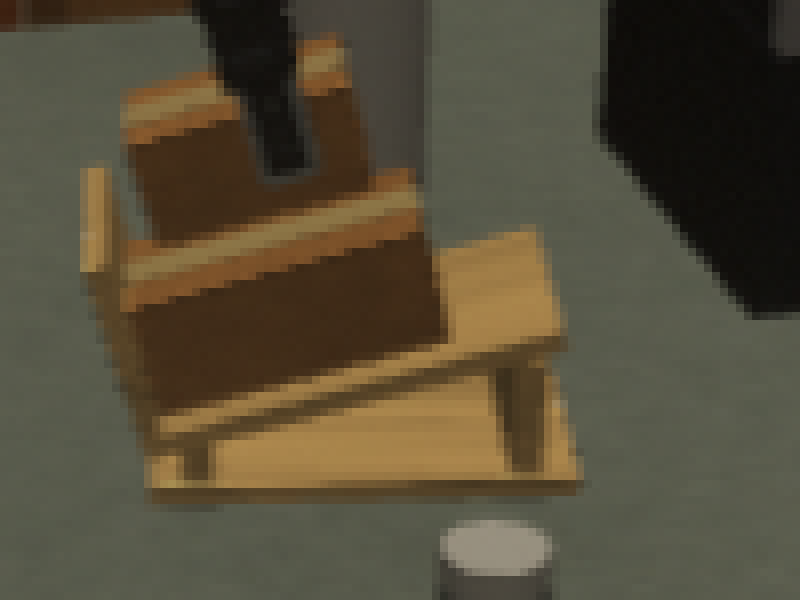

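Emit:
drive_tool([
  {"dx": -0.3,"dy": 0,"dz": 0.6,"ax": -0.004,"ay": -0.006,"az": -0.004,"fingers": 4.4},
  {"dx": -0.2,"dy": 0,"dz": 0.5,"ax": 0,"ay": 0,"az": 0,"fingers": 4.4},
  {"dx": 0,"dy": 0,"dz": 0.3,"ax": 0,"ay": 0,"az": 0,"fingers": 4.4},
  {"dx": 0,"dy": 0,"dz": 0.1,"ax": 0,"ay": 0,"az": 0,"fingers": 4.4},
  {"dx": 0,"dy": 0,"dz": 0,"ax": 0,"ay": 0,"az": 0,"fingers": 4.4},
  {"dx": 0,"dy": 0,"dz": 0,"ax": 0,"ay": 0,"az": 0,"fingers": 4.4},
])

```text
clock: 35.8
eef_pos: [0.5785, 0.3369, 0.1022]
tool_rot: [3.141, -0.259, -0.19]
ft_force: [0.2, 0.0, -3.1]
opening: 0.577
finger_force: 48.0
```

```bash
python3 - <<'E'
from nav import *
go(bed(.064,.0555,.0015),bed(.0525,.0555,.0015))
E
```

```text
at [0.5785 0.3369 0.1022] rpy [ 3.141 -0.259 -0.19 ] t 35.8 F [ 0.2  0.  -3.1] op 4.93 q [-1.31  0.91  1.01  1.99 -1.08  0.62 -1.45]
turn [ 0.001  0.001 -0.   ] shift cm [-0.04 -0.03  0.2 ]
turn [0. 0. 0.] shift cm [-1.15  0.    0.  ]
```

Slide back towards the stop just above the lower carton.

Emit:
drive_tool([
  {"dx": -0.4,"dy": 0,"dz": 0.05,"ax": 0,"ay": 0,"az": 0,"fingers": 4.4},
  {"dx": -0.35,"dy": 0,"dz": 0,"ax": 0,"ay": 0,"az": 0,"fingers": 4.4},
  {"dx": -0.15,"dy": 0,"dz": 0,"ax": 0,"ay": 0,"az": 0,"fingers": 4.4},
  {"dx": 0,"dy": 0,"dz": 0,"ax": 0,"ay": 0,"az": 0,"fingers": 4.4},
  {"dx": -0.1,"dy": 0,"dz": 0,"ax": 0,"ay": 0,"az": 0,"fingers": 4.4},
  {"dx": 0,"dy": 0,"dz": 0,"ax": 0,"ay": 0,"az": 0,"fingers": 4.4},
])

```text
clock: 36.4
eef_pos: [0.5689, 0.3388, 0.099]
tool_rot: [3.141, -0.259, -0.19]
ft_force: [0.4, 0.6, -2.1]
opening: 0.573
finger_force: 48.0
```

Emit:
drive_tool([
  {"dx": -0.1,"dy": 0,"dz": 0,"ax": 0,"ay": 0,"az": 0,"fingers": 4.4},
  {"dx": 0,"dy": 0,"dz": 0,"ax": 0,"ay": 0,"az": 0,"fingers": 4.4},
])

```text
clock: 36.6
eef_pos: [0.5679, 0.339, 0.0987]
tool_rot: [3.141, -0.259, -0.19]
ft_force: [-0.2, 0.0, -2.4]
opening: 0.579
finger_force: 48.0
```

Emit:
drive_tool([
  {"dx": -0.1,"dy": 0,"dz": 0,"ax": 0,"ay": 0,"az": 0,"fingers": 4.4},
  {"dx": 0,"dy": 0,"dz": 0,"ax": 0,"ay": 0,"az": 0,"fingers": 4.4},
])

```text
clock: 36.8
eef_pos: [0.5674, 0.3391, 0.0987]
tool_rot: [3.141, -0.26, -0.19]
ft_force: [0.2, -0.4, -2.8]
opening: 0.575
finger_force: 48.1
```

```bash
python3 - <<'E'
from nav import *
go(bed(.0525,.0555,.0015))
E
```

```text
at [0.5674 0.3391 0.0987] rpy [ 3.141 -0.26  -0.19 ] t 36.8 F [ 0.2 -0.4 -2.8] op 4.91 q [-1.32  0.9   1.    2.01 -1.09  0.61 -1.45]
turn [ 0.001 -0.    -0.   ] shift cm [-0.01 -0.02  0.16]
```

Emit:
drive_tool([
  {"dx": -0.1,"dy": 0,"dz": 0,"ax": 0,"ay": 0,"az": 0,"fingers": 4.4},
  {"dx": 0,"dy": 0,"dz": 0,"ax": 0,"ay": 0,"az": 0,"fingers": 4.4},
  {"dx": 0,"dy": 0,"dz": 0,"ax": 0,"ay": 0,"az": 0,"fingers": 4.4},
])

```text
clock: 37.1
eef_pos: [0.5674, 0.3391, 0.0989]
tool_rot: [3.141, -0.262, -0.19]
ft_force: [3.9, -0.7, -3.5]
opening: 0.577
finger_force: 47.9
```

Emit:
drive_tool([
  {"dx": -0.05,"dy": 0,"dz": 0,"ax": 0,"ay": 0,"az": 0,"fingers": 4.4},
  {"dx": 0,"dy": 0,"dz": 0,"ax": 0,"ay": 0,"az": 0,"fingers": 4.4},
])

```text
clock: 37.3
eef_pos: [0.5673, 0.3391, 0.099]
tool_rot: [3.141, -0.263, -0.191]
ft_force: [5.8, -1.6, -4.2]
opening: 0.576
finger_force: 47.8
```

Emit:
drive_tool([
  {"dx": 0,"dy": 0,"dz": 0.1,"ax": 0,"ay": 0,"az": 0,"fingers": 4.4},
  {"dx": 0,"dy": 0,"dz": 0,"ax": 0,"ay": 0,"az": 0,"fingers": 4.4},
])

```text
clock: 37.5
eef_pos: [0.5675, 0.3391, 0.0983]
tool_rot: [3.141, -0.263, -0.191]
ft_force: [4.3, -1.0, -0.2]
opening: 0.577
finger_force: 48.3
```

Emit:
drive_tool([
  {"dx": 0,"dy": 0,"dz": 0.05,"ax": 0,"ay": 0,"az": 0,"fingers": 4.4},
  {"dx": 0,"dy": 0,"dz": 0,"ax": 0,"ay": 0,"az": 0,"fingers": 4.4},
])

```text
clock: 37.7
eef_pos: [0.5676, 0.3391, 0.0979]
tool_rot: [3.141, -0.263, -0.191]
ft_force: [5.3, -0.6, 1.8]
opening: 0.576
finger_force: 48.4
```

Emit:
drive_tool([
  {"dx": 0,"dy": 0,"dz": 0.05,"ax": 0,"ay": 0,"az": 0,"fingers": 4.4},
  {"dx": 0,"dy": 0,"dz": 0,"ax": 0,"ay": 0,"az": 0,"fingers": 4.4},
])

```text
clock: 37.9
eef_pos: [0.5677, 0.3391, 0.0976]
tool_rot: [-3.141, -0.262, -0.191]
ft_force: [5.3, -1.7, 5.0]
opening: 0.577
finger_force: 48.7
```

```bash
python3 - <<'E'
from nav import *
go(bed(.0525,.0555,.0015))
E
```

```text
at [0.5677 0.3391 0.0976] rpy [-3.141 -0.262 -0.191] t 37.9 F [ 5.3 -1.7  5. ] op 4.93 q [-1.32  0.9   1.    2.01 -1.09  0.61 -1.44]
turn [ 0.    -0.002 -0.001] shift cm [-0.01 -0.02  0.05]
```

Emit:
drive_tool([
  {"dx": 0,"dy": 0,"dz": 0,"ax": 0,"ay": 0,"az": 0,"fingers": 5.1},
  {"dx": 0,"dy": 0,"dz": 0,"ax": 0,"ay": 0,"az": 0,"fingers": 5.7},
  {"dx": 0,"dy": 0,"dz": 0,"ax": 0,"ay": 0,"az": 0,"fingers": 6.6},
  {"dx": 0,"dy": 0,"dz": 0,"ax": 0,"ay": 0,"az": 0,"fingers": 6.6},
  {"dx": 0,"dy": 0,"dz": -0.5,"ax": 0,"ay": 0,"az": 0,"fingers": 6.6},
  {"dx": 0,"dy": 0,"dz": -1.5,"ax": 0,"ay": 0,"az": 0,"fingers": 6.6},
  {"dx": 0,"dy": 0,"dz": -3,"ax": 0,"ay": 0,"az": 0,"fingers": 6.6},
  {"dx": 0,"dy": 0,"dz": -3,"ax": 0,"ay": 0,"az": 0,"fingers": 6.6},
  {"dx": -1,"dy": 3,"dz": -1,"ax": 0,"ay": 0,"az": 0,"fingers": 6.6},
  {"dx": -2,"dy": 3.5,"dz": 0,"ax": 0,"ay": 0,"az": 0,"fingers": 6.6},
  {"dx": -2,"dy": 3.5,"dz": 0,"ax": 0,"ay": 0,"az": 0,"fingers": 6.6},
  {"dx": -2,"dy": 3.5,"dz": 0,"ax": 0,"ay": 0,"az": 0,"fingers": 6.6},
])

```text
clock: 39.1
eef_pos: [0.4506, 0.223, 0.1662]
tool_rot: [3.142, -0.26, -0.19]
ft_force: [0.5, -0.7, 0.1]
opening: 0.777
finger_force: 0.0
```

Emit:
drive_tool([
  {"dx": -2,"dy": 3.5,"dz": 0,"ax": 0,"ay": 0,"az": 0,"fingers": 6.6},
  {"dx": 0,"dy": 3.5,"dz": 0,"ax": 0,"ay": 0,"az": 0,"fingers": 6.6},
  {"dx": 0,"dy": 3.5,"dz": 0,"ax": 0,"ay": 0,"az": 0,"fingers": 6.6},
  {"dx": 0,"dy": 0,"dz": 0,"ax": 0,"ay": 0,"az": 0,"fingers": 6.6},
])

```text
clock: 39.5
eef_pos: [0.4105, 0.1201, 0.1612]
tool_rot: [-3.14, -0.258, -0.2]
ft_force: [0.3, 0.3, -0.6]
opening: 0.776
finger_force: 0.0
```

```bash
python3 - <<'E'
from nav import *
from h import *
np.set_printoptions(precision=4,suppress=True)
B=Ro.from_euler("ZY",[-.19,-.26]); org=np.array([.5317,.3447,.030]); I=[]
for n in("top","side"):
    im,d=vision.snapshot(n); np.savez(n+"9.npz",im=im,d=d); I.append(cv2.resize(im,(400,300)) if 0 else im)
    Q=B.inv().apply(cloud(n,d).reshape(-1,3)-org)
    for lab,lo,hi,u0,u1 in(("big",.039,.051,.088,.105),("small",.079,.091,.008,.075)):
        q=Q[(Q[:,2]>lo)&(Q[:,2]<hi)&(Q[:,0]>u0)&(Q[:,0]<u1)&(abs(Q[:,1])<.06)]; E=[]
        for b in np.arange(u0,u1,.01):
            k=q[(q[:,0]>=b)&(q[:,0]<b+.01),1]
            if len(k)>4: E.append((b,k.min(),k.max()))
        E=np.array(E); print(n,lab,len(q),"z",np.median(q[:,2]),"lat",E[:,1:].mean(0),"mid",E[:,1:].mean(),"slope",np.polyfit(E[:,0],E[:,1:].mean(1),1)[0])
        s=(Q[:,2]>lo)&(Q[:,2]<hi)&(abs(Q[:,1])<.02)&(Q[:,0]>.02)&(Q[:,0]<.14); print("   far u",np.sort(Q[s,0])[-6:])
    H=cv2.cvtColor(im,cv2.COLOR_BGR2HSV)
go()
a,b=I; cv2.imwrite("pics/f9.png",np.vstack([np.hstack([cv2.resize(a[95:195,90:190],(400,300),interpolation=3),cv2.resize(b[75:150,220:320],(400,300),interpolation=3)]),np.hstack([cv2.resize(a,(400,300)),cv2.resize(b,(400,300))])]))
E
```

```text
top big 140 z 0.04442682565543506 lat [-0.0301  0.0269] mid -0.0015848582540879995 slope 0.1234124536433178
   far u [0.1116 0.1119 0.1119 0.1119 0.112  0.1121]
top small 506 z 0.08451843843942017 lat [-0.0249  0.0248] mid -7.697333739874289e-05 slope -0.008663860845012084
   far u [0.0814 0.0817 0.0818 0.0819 0.0823 0.0824]
side big 59 z 0.04426222971257286 lat [-0.0318  0.031 ] mid -0.0004054208286172374 slope 0.15554969696529422
   far u [0.105  0.105  0.1056 0.1061 0.1067 0.1073]
side small 200 z 0.08420818679192696 lat [-0.0259  0.0248] mid -0.0005579981042991497 slope -0.024761593271931278
   far u [0.0752 0.0757 0.076  0.077  0.077  0.0774]
at [0.4127 0.1241 0.1611] rpy [-3.14  -0.259 -0.193] t 39.6 F [0.7 0.6 0.2] op 6.61 q [-1.26  0.49  1.02  2.48 -1.11  0.32 -1.06]
```

View pics/f9.png

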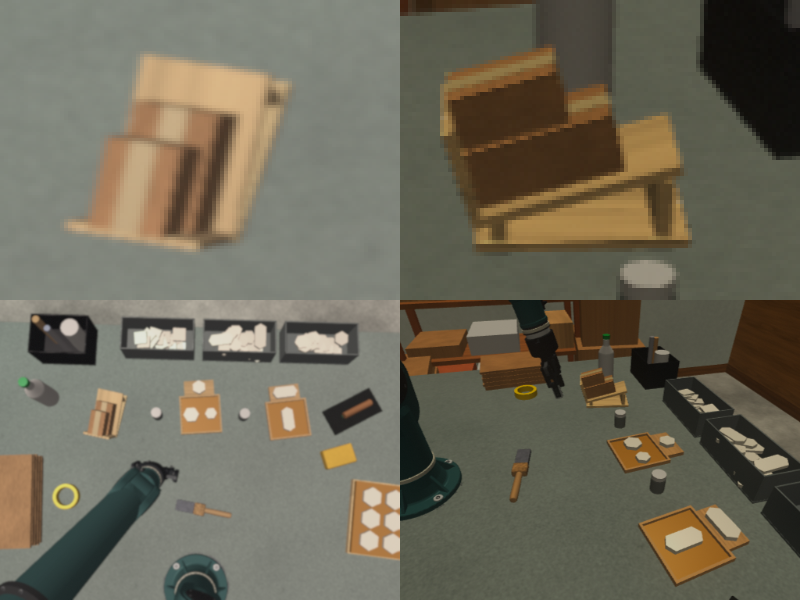

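```bash
python3 -c "
from bench import order
print(order.sign_off())"
```

```text
the job is handed in; nothing more can be done
None
```

The job is handed in at about 40 s of 131 s: both hexagons lie flat and apart in the hexagon tray, the picket in its tray, and the big carton with the small one on it sits within about 2 mm of centre against the backstop; both pots still stand where they were in the last picture, and the sign-off returned no verdict.

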